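# Load the stick rack, kick its leg down and hold it upright

### The arm

A 6-joint arm with a two-finger parallel gripper is mounted at the origin on the work surface. World frame = base frame: x ahead of the robot, y to its left, z up, the work surface at z = 0. Lengths are in mm, angles in rad, forces in N, time in s.
With the tool pointing down it reaches from about 350 to 875 mm from the base axis. Payload 4.2 kg.
Tool frame: the origin (TCP) lies midway between the tips of the shut fingers; the grasp point (between the pads) lies 19 mm behind it; z points along the fingers, y is the direction in which the jaws open and shut (so a half turn about z gives the same grasp; the last joint's range is limited). The gripper opens to 85 mm and grips with 20 to 120 N. Pads are 22 mm wide; open, the fingers measure 114 mm over their backs; the gripper's body (76 mm by 85 mm) begins 54 mm behind the grasp point. The pads swing forward as they close: fully open they stand 13 mm farther back than shut.
Start: joints at [1.458, 0.385, 0.008, 0, -1.194, -0.259], TCP at [227.025, 582.288, 231.312] pointing down, gripper open.
Joint ranges: [-3.14, 3.14], [-1.21, 2.06], [-1.07, 1.41], [-3.16, 2.05], [-2.99, -0.16], [-3.1, 3.1]. Speed limits (rad/s): [2.79, 2.79, 3.14, 3.14, 3.14, 3.14].

### API

Orientations are given as a unit quaternion [x, y, z, w].
In Python, from bench import arm, eyes, nets gives the robot as it stands.
- The arm moves only by the tool jog_arm, never from a script. Its argument "rows" is a list of rows, each a list of 3 entries, a list of its own where there are three numbers: the shift along the tool's x, y, z in cm, then the turn, a rotation vector about the tool's x, y, z in degrees, then the finger opening in cm, from 0 to 8.54. In form: [[[x, y, z], [ax, ay, az], jaw], ...]. A call has 1 to 10 rows; each row shifts and turns the commanded pose from where the row before left it, along the tool's axes as they then stand; what a row does not reach is not made up. A row lasts 1/8 s, in which the tool goes at most 62.5 mm and 10.7 degrees, less where a joint would pass 70% of its speed; a pose out of reach is approached as far as the arm can. A call with a gripper value outside its range is refused whole. The fingers move at their own pace and stop on an object; the grip force is fixed at half the most. Time passes only in rows, so rows that do not move let the fingers close. It gives the time, the measured TCP pose, the force and the opening at its end, in the units of the state.
- arm.read_state(): the state, without advancing time (a new reading comes with each control period).
- eyes.get_image(name): name is "side" or "top" or "wrist"; returns the picture (420x560x3 uint8, red, green, blue); there is no depth.
- eyes.camera_model(name): a dict with "K" (3x3 intrinsics, pixels), "rvec" (rotation vector, rad) and "tvec" (3), from world to camera coordinates, as OpenCV has them. Camera axes: x right, y down, z forward; pixel columns grow to the right and rows downward; lengths in mm; the calibration is good to about 2 mm. A picture is of the moment at which its call begins: read the wrist's pose just before it. camera_model takes no time and is no camera call; for the wrist camera it gives the pose at the moment of the call.
- arm.job_done(): hands the job in, once; it reports no verdict.
Trained networks look in the newest picture that a camera, given by its name, has taken for a name from the list of things; names that differ only in an ending like _2 or _b are one class to them, and where a whole thing is asked for, a point or a joint stands for the part that bears it (a point fixed in the world has none). Each returns a list of dicts, best first, with "conf" (0 to 1); they miss things now and then, are a little off and sometimes report something else, mostly with a low value. They report only what shows in the picture. A call takes as long as a camera call.
- nets.boxes_of(camera, name): "position" ([column, row] as shares, 0 to 1, of the picture: columns of its width, rows of its height, amid what is visible of it).
The state is a dict: "clock": time; "joints": joint angles; "joint_vel": joint speeds; "joint_efforts": joint torques, N m; "position": TCP position; "ee_rot": TCP orientation; "contact_force": force on the tool from outside, world axes, zero at the start; "wrist_torque": the same for the moment, N m; "gripper_width": finger opening in mm.
Only numpy, scipy, OpenCV 4.12 (cv2) and the standard library are available. Lean on these libraries where they do the work, as an engineer would, in place of code of your own. Each camera call takes 0.05 s, during which the arm holds its last target.

### The job

Drop the two grey lead sticks from the wooden stand end-down into the two sleeves of the tilting rack, one in each, until they sit on the bottom. Then flip the rack's yellow kickstand over centre, fully down towards the robot, and after that take the rack by its orange handle grip, bring it upright and finish while still holding it there, because it tips back as soon as it is let go (a workmate will put in the locking pin). Leave the brass rods in the stand and do not disturb the other things on the bench.

Things in the scene. Friction and masses are not known exactly. Their poses are not given: they have to be found in the camera images.
- stick_a: silver-grey lead stick, a round rod 12 mm in diameter and 180 mm long, 0.2 kg, loose; it stands upright in one of the four wells of the wooden stand, its top 190 mm above the bench. Origin: centre of its lower end; z runs up along it. Grip it near the top.
- stick_b: second grey lead stick, same as the first; either stick may go into either sleeve.
- brass_a: brass rod, 12 mm in diameter and 180 mm long, stands in another well of the same stand; not wanted, to be left standing. Origin: centre of its lower end.
- brass_b: second brass rod, same as the first, to be left standing.
- stock: wooden stand fixed to the bench, 200 x 56 x 60 mm (x, y, z), with four wells 45 mm apart in a row along its own x axis, each 14.5 mm wide and 50 mm deep, which hold the four rods in any order. Origin: centre of its underside. Fingers that close along its y axis clear the neighbouring rods.
- rack_hub (a point): centre of the rack's hub, the hinge about which the blue frame tips, 45 mm above the bench, on the green base that is fixed to the bench. Its axes do not tip: x is the way the frame leans back (roughly away from the robot), y is the hinge line, z is up.
- rack_frame (a joint): lean of the blue frame about the hub, rad: 0 upright, growing as it leans back along the hub's +x. It starts at its back stop, 0.26. Heavy behind, it falls back there from any angle when let go; it can be pulled past upright to -0.04 at most. About 1 kg empty; moving or holding it at the handle takes about 2 to 6 N.
- grip: orange plastic grip of the handle bar at the frame's top: a round sleeve 18 mm in diameter and 84 mm long along its own y, between the two 16 mm wide blue uprights; it turns stiffly on its bar by up to 0.8 rad either way, so it need not keep the frame's tilt. Origin: its middle.
- handle (a point): the same point, middle of the orange handle grip, fixed to the frame: 180 mm from the hinge line straight up the frame (225 mm above the bench when upright). Axes tip with the frame: x to its back, y along the bar (parallel to the hinge), z up the frame. The uprights stand at y = -50 and +50 mm and reach 10 mm above it.
- well_a (a point): middle of the floor inside the first aluminium sleeve, a tube on the frame's side that tips with it; z points up the tube. Bore 18 mm, 81 mm deep to the flared rim (bore 36 mm). From the handle's middle, in its axes: 12 mm along x, 100 mm along y, 176 mm down z. A seated stick stands out 99 mm. The nearer upright ends 42 mm from the tube's axis.
- well_b (a point): middle of the floor inside the second sleeve, same as the first, 50 mm farther along y.
- rack_leg (a joint): kickstand angle, rad: 0 stowed at the start, pointing up, tilted 0.25 back from the frame's z axis (0.51 from vertical); grows as the tip swings forward (-x of the hub) and down to its stop at 2.75, where the foot meets the bench once the frame is upright. Over centre by weight (0.18 kg): below 0.51 it drops back, well past (0.9) it falls to the stop by itself. About 1 N at the tip.
- leg_pivot (a point): pivot of the kickstand on the frame, 100 mm along -y from the frame's middle and 75 mm up the frame from the hinge line.
- leg_tip (a point): rubber foot of the yellow kickstand: the middle of a 16 mm thick bar that points sideways (-y), from 0 to 35 mm off the leg's end, 145 mm from the pivot. The leg is a 12 mm round bar, 18 mm to the +y side of this point. Nothing stands behind it (+x side), so a finger can go down there and pull it forward. The nearest upright is 50 mm from the leg.
- case: bystander: open grey battery case 170 x 200 x 130 mm, 2.5 kg, leave alone. Origin: centre of underside.
- water: bystander: clear water bottle, 64 mm wide, 190 mm tall, leave alone. Origin: centre of underside.
- wrench: bystander: wrench lying flat on the bench, leave alone. Origin: on its underside.
- jar: bystander: white jar with yellow cap, 60 mm wide, 75 mm tall, leave alone. Origin: centre of underside.
- brush: bystander: brush lying flat on the bench, leave alone. Origin: on its underside.

How it is judged (in metres and radians):
On the way, in this order (a step that is already met when the one before it is completed fails the run):
1. both grey sticks sit on the bottom of the sleeves, one in each ((distance between stick_a and well_a below 0.012 m or distance between stick_a and well_b below 0.012 m) and (distance between stick_b and well_a below 0.012 m or distance between stick_b and well_b below 0.012 m)), for 0.2 s.
2. the kickstand is flipped fully down while the sticks stay in the sleeves (all of step 1 and value of joint rack_leg above 2.6 rad), for 0.2 s.
3. the frame is upright, held by the handle (all of step 2 and value of joint rack_frame below 0.07 rad and contact force between the fingers and grip above 1 N), for 0.3 s.
At the end, for the whole second after the job is handed in: Both grey sticks sit on the floor of the sleeves (lower end within 12 mm of the floor's middle), the kickstand is down (joint above 2.6 rad), and the frame is upright (lean below 0.07 rad, at most 0.1 rad/s) with the fingers bearing on the handle grip with more than 1 N, for the whole last second (all of step 3 and velocity of joint rack_frame between -0.1 and 0.1 rad/s); the arm keeps its last pose, push and grip.
It fails at once if a bystander (battery case, bottle, wrench, jar or brush) is moved more than 30 mm (distance of any of case, water, wrench, jar, brush from where it was at the start of the episode above 0.03 m).
It fails at once if a brass rod is taken out or displaced more than 20 mm (distance of any of brass_a, brass_b from where it was at the start of the episode above 0.02 m).
It also fails if it takes over 72 s, if anything falls off the work surface, if the arm or the gripper's body presses on something with over 40 N, if the wrist force passes 120 N, or if a joint passes its speed limit or range.

## Working session

There is one attempt and no reset: what is moved stays moved. The work goes in short steps, Python scripts to look and compute and a tool call to move; the robot and the scene stay as the last step left them, time stands still between calls to the robot, and variables do not carry over. Pictures are saved under pics/ and viewed, and the job is handed in when it is done.

Besides the shell and the picture viewer there is one more tool, called after "Emit:" as name(argument=value, ...) on one line, values as JSON. jog_arm: Moves the arm, as the interface text tells. Its arguments: {"type":"object","properties":{"rows":{"type":"array","items":{"type":"array"}}},"required":["rows"]}

```bash
ls; mkdir -p pics
python3 - <<'E'
from bench import arm, eyes, nets
import cv2
print(arm.read_state())
for n in ["side","top","wrist"]:
    im=eyes.get_image(n); cv2.imwrite(f"pics/{n}0.png",im[:,:,::-1]); print(n,{k:v for k,v in eyes.camera_model(n).items()})
E
```

```text
pics
{'clock': 0.0, 'joints': array([ 1.45757737e+00,  3.85555674e-01,  6.58746483e-03, -5.01976915e-04,
       -1.19396695e+00, -2.58589291e-01]), 'joint_vel': array([-0.00078667,  0.00063689, -0.00023509, -0.00023431,  0.00181805,
        0.00169443]), 'joint_efforts': array([-2.27984950e-03, -3.92287409e+01,  1.88402170e+01,  4.18610036e+00,
       -4.58091396e-03, -3.20519526e-06]), 'position': array([226.83749371, 581.74693249, 230.20664764]), 'ee_rot': array([ 9.82751828e-01, -1.84926055e-01, -1.55000987e-04,  1.08353347e-03]), 'contact_force': array([-0.06333447,  1.05573101, -0.2624973 ]), 'wrist_torque': array([ 0.04581489, -0.03064648, -0.02414881]), 'gripper_width': 85.84017675843576}
side {'K': array([[466.53223199,   0.        , 276.60204615],
       [  0.        , 466.53223199, 201.83052706],
       [  0.        ,   0.        ,   1.        ]]), 'rvec': array([ 0.70544357, -2.61693178,  1.1379387 ]), 'tvec': array([ 473.94355776,  334.48858994, 1142.87912684])}
top {'K': array([[453.42692129,   0.        , 281.39821668],
       [  0.        , 453.42692129, 216.91047113],
       [  0.        ,   0.        ,   1.        ]]), 'rvec': array([ 2.16510716, -2.168713  ,  0.11408634]), 'tvec': array([  -5.81404619,  583.41679922, 1405.19026488])}
wrist {'K': array([[314.78691315,   0.        , 278.73111272],
       [  0.        , 314.78691315, 201.52966959],
       [  0.        ,   0.        ,   1.        ]]), 'rvec': array([-1.6670914 ,  2.4397547 ,  0.35734771]), 'tvec': array([624.25965412, -36.46173218, 379.63005496])}
```

View pics/side0.png

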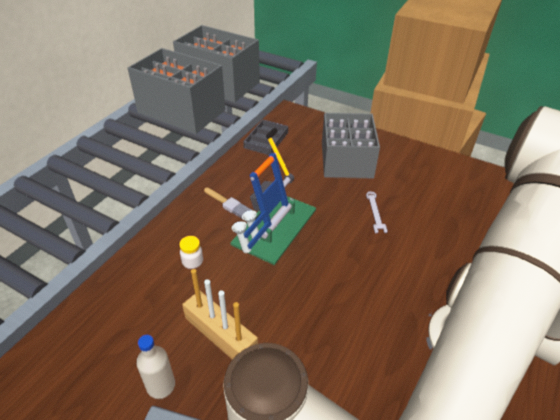

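View pics/top0.png

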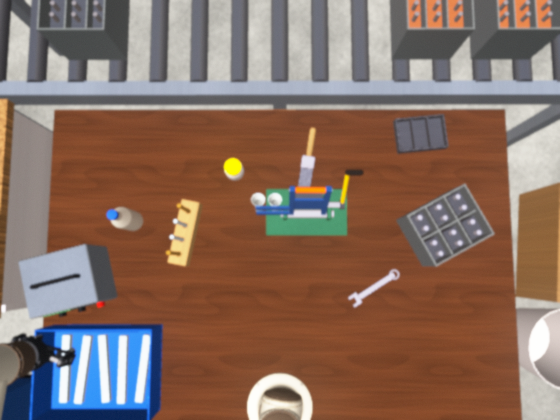

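View pics/wrist0.png

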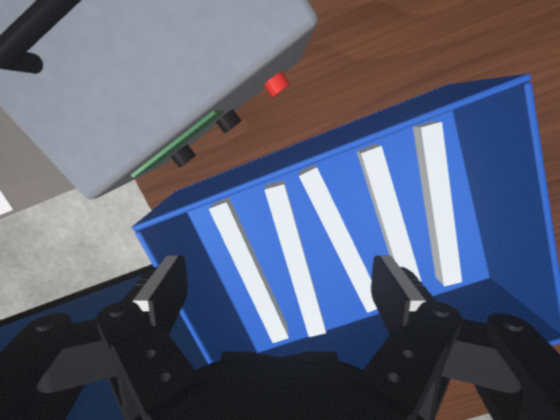

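```bash
cat > h.py <<'E'
import numpy as np, cv2
from bench import arm, eyes, nets
from scipy.spatial.transform import Rotation as R
from scipy.optimize import least_squares
def cam(n):
    m=eyes.camera_model(n); return m['K'],np.array(m['rvec'],float),np.array(m['tvec'],float)
def proj(m,P):
    return cv2.projectPoints(np.array(P,float).reshape(-1,3),m[1],m[2],m[0],None)[0].reshape(-1,2)
def ray(m,uv):
    Rm=cv2.Rodrigues(m[1])[0]; d=Rm.T@np.linalg.inv(m[0])@np.array([uv[0],uv[1],1.]); return -Rm.T@m[2], d/np.linalg.norm(d)
def onz(m,uv,z):
    c,d=ray(m,uv); return c+d*(z-c[2])/d[2]
def tri(ms,uvs):
    A=np.zeros((3,3));b=np.zeros(3)
    for m,u in zip(ms,uvs):
        c,d=ray(m,u);Q=np.eye(3)-np.outer(d,d);A+=Q;b+=Q@c
    return np.linalg.solve(A,b)
def crop(im,x,y,w,h,s,name):
    c=cv2.resize(im[y:y+h,x:x+w],None,fx=s,fy=s,interpolation=cv2.INTER_CUBIC); cv2.imwrite(name,c[:,:,::-1])
E
python3 - <<'E'
from h import *
t=cv2.imread('pics/top0.png')[:,:,::-1]; s=cv2.imread('pics/side0.png')[:,:,::-1]
crop(t,150,120,220,160,3.6,'pics/tc0.png'); crop(s,170,120,160,240,2.5,'pics/sc0.png')
ms=cam('side');mt=cam('top')
eyes.get_image('side');eyes.get_image('top')
for c in ['side','top']:
  for n in ['stick_a','brass_a','stock','grip','leg_tip','well_a']:
    print(c,n,[(np.round(np.array(d['position'])*[560,420],1).tolist(),round(d['conf'],2)) for d in nets.boxes_of(c,n)][:4])
print(arm.read_state()['clock'])
E
```

```text
side stick_a [([220.4, 309.1], 0.58)]
side brass_a [([239.8, 319.4], 0.55), ([195.2, 291.0], 0.54)]
side stock [([214.5, 326.4], 0.95)]
side grip [([263.8, 166.1], 0.49), ([264.5, 199.9], 0.36)]
side leg_tip [([274.4, 151.1], 0.76), ([269.7, 216.8], 0.57)]
side well_a [([265.7, 200.5], 0.8)]
top stick_a [([180.6, 221.4], 0.6), ([173.4, 239.2], 0.45), ([304.4, 198.8], 0.41), ([444.4, 220.9], 0.37)]
top brass_a [([172.8, 253.2], 0.45), ([183.4, 207.4], 0.44)]
top stock [([188.7, 233.1], 0.66)]
top grip [([308.8, 191.0], 0.56)]
top leg_tip [([346.2, 177.9], 0.84)]
top well_a [([303.1, 199.8], 0.56), ([312.4, 188.5], 0.44)]
0.85
```

View pics/tc0.png

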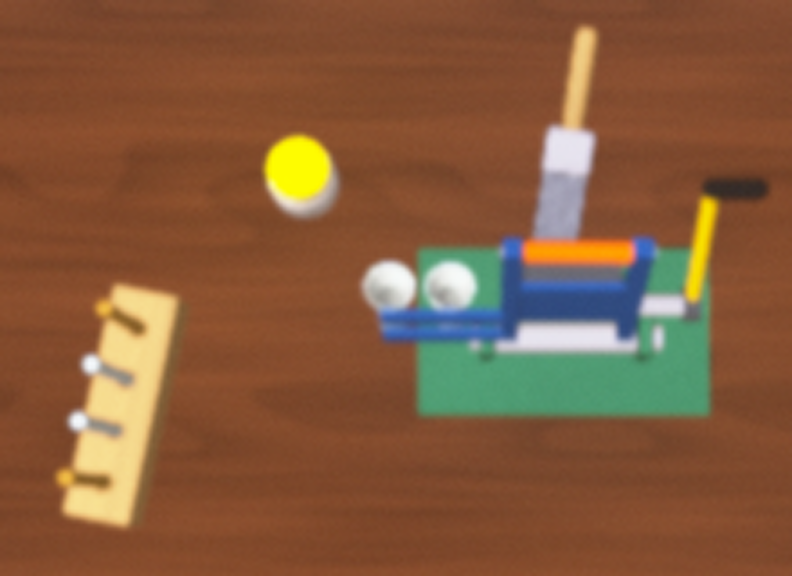

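View pics/sc0.png

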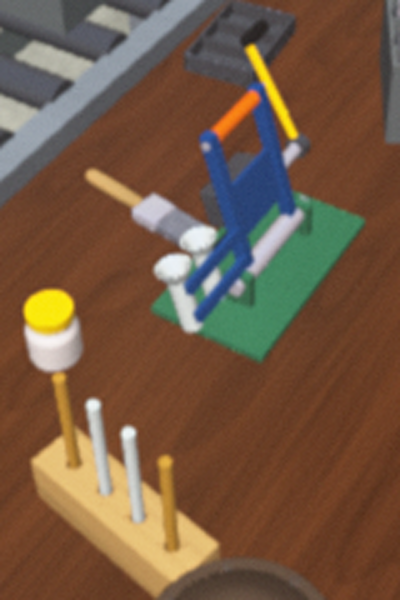

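```bash
cat >> h.py <<'E'
T=lambda p:np.array(p)/3.6+[150,120]
S=lambda p:np.array(p)/2.5+[170,120]
def rack(x,y,yaw,lean,leg=0):
    Rz=R.from_euler('z',yaw); RF=Rz*R.from_euler('y',lean)
    hub=np.array([x,y,45.]); h=hub+RF.apply([0,0,180])
    d=dict(hub=hub,handle=h)
    for n,l in dict(ge1=[0,42,0],ge2=[0,-42,0],ra=[12,100,-95],rb=[12,150,-95],wa=[12,100,-176],wb=[12,150,-176]).items(): d[n]=h+RF.apply(l)
    a=0.25-leg
    d['pivot']=hub+RF.apply([0,-100,75]); d['tip']=d['pivot']+RF.apply([145*np.sin(a),0,145*np.cos(a)])
    d['RF']=RF
    return d
E
cat > fit.py <<'E'
from h import *
ms=cam('side');mt=cam('top')
pt=[T((91,365)),T((78,422)),T((103,308)),T((66,478))];ps=[S((93,404)),S((129,433)),S((60,378)),S((166,461))]
for a,b in zip(pt,ps): 
    P=tri([mt,ms],[a,b]);print('tri',P.round(1),(proj(mt,P)[0]-a).round(1),(proj(ms,P)[0]-b).round(1))
# stock fit, offsets camera-calibration allowed? plain
k=np.array([.5,-.5,1.5,-1.5])*45
def f(p):
    Q=np.c_[p[0]+k*np.cos(p[2]),p[1]+k*np.sin(p[2]),np.full(4,189.)]
    return np.r_[(proj(mt,Q)-pt).ravel(),(proj(ms,Q)-ps).ravel()]
r=least_squares(f,[560,300,0.3]);print('stock',r.x,r.fun.round(1))
p=r.x
for kk in k: print('rod',(p[0]+kk*np.cos(p[2])).round(1),(p[1]+kk*np.sin(p[2])).round(1))
ot=dict(handle=T((580,252)),ge1=T((523,252)),ge2=T((636,253)),ra=T((450,286)),rb=T((388,286)),tip=T((737,189)))
os=dict(handle=S((236,114)),ra=S((199,239)),rb=S((174,267)),tip=S((256,33)))
for n in os: P=tri([mt,ms],[ot[n],os[n]]);print(n,P.round(1))
def g(p):
    d=rack(*p[:3],p[3])
    return np.r_[[proj(mt,d[n])[0]-ot[n] for n in ot],[proj(ms,d[n])[0]-os[n] for n in os]].ravel()
for fixed in (0,1):
  r=least_squares((lambda p:g(np.r_[p,.26])) if fixed==0 else g,[620,0,0] if fixed==0 else [620,0,0,.26]);print(r.x,r.fun.round(1))
  d=rack(*r.x[:3],.26)
  print({k:v.round(1) for k,v in d.items() if k!='RF'})
E
python3 fit.py
```

```text
tri [555.3 292.1 190. ] [-0.2 -0.3] [0.5 0.1]
tri [510.7 301.3 189.2] [-0.2 -0.3] [0.4 0.1]
tri [599.5 283.5 189.2] [-0.  -0.1] [0.1 0. ]
tri [467.1 309.3 189.7] [-0.1 -0.2] [0.4 0. ]
stock [ 5.33462993e+02  2.96515846e+02 -1.94174897e-01] [-0.1 -0.4  0.  -0.5 -0.  -0.1 -0.1 -0.3  0.4  0.3  0.2 -0.1  0.   0.1
  0.3  0.3]
rod 555.5 292.2
rod 511.4 300.9
rod 599.7 283.5
rod 467.2 309.5
handle [638.4 -88.9 220.5]
ra [626.5  12.3 119.9]
rb [626.   63.3 121.8]
tip [ 682.7 -207.   241.4]
[ 5.91118720e+02 -8.98403687e+01 -2.42790312e-02] [ 0.6  0.3  1.3 -0.   0.3  0.4  0.9 -0.4  1.4 -0.8 -5.4  1.2  0.9  0.2
  0.5 -1.8  0.  -1.8 -1.4  2.2]
{'hub': array([591.1, -89.8,  45. ]), 'handle': array([637.4, -91. , 219. ]), 'ge1': array([638.4, -49. , 219. ]), 'ge2': array([ 636.4, -133. ,  219. ]), 'ra': array([627. ,   9.3, 124.1]), 'rb': array([628.2,  59.3, 124.1]), 'wa': array([606.2,   9.8,  45.8]), 'wb': array([607.4,  59.8,  45.8]), 'pivot': array([ 608. , -190.3,  117.5]), 'tip': array([ 678.7, -192. ,  244. ])}
[ 5.89186893e+02 -8.96515430e+01 -3.06493446e-02  2.73662278e-01] [ 0.7  0.2  1.4 -0.3  0.3  0.3  1.  -0.3  1.4 -0.8 -5.3  1.3  0.8  0.3
  0.5 -1.6  0.  -1.7 -1.4  2.5]
{'hub': array([589.2, -89.7,  45. ]), 'handle': array([635.4, -91.1, 219. ]), 'ge1': array([636.7, -49.1, 219. ]), 'ge2': array([ 634.2, -133. ,  219. ]), 'ra': array([625.7,   9.3, 124.1]), 'rb': array([627.2,  59.3, 124.1]), 'wa': array([604.9,   9.9,  45.8]), 'wb': array([606.4,  59.9,  45.8]), 'pivot': array([ 605.4, -190.2,  117.5]), 'tip': array([ 676.1, -192.4,  244. ])}
```

```bash
sed -i 's/\[145\*np.sin(a),0,145/[145*np.sin(a),-18,145/' h.py
cat >> h.py <<'E'
def Rt(yaw,tilt=0):
    """tool z = -u, u tilted by tilt towards +x(rack); tool x heading yaw"""
    Rd=R.from_matrix(np.array([[np.cos(yaw),np.sin(yaw),0],[np.sin(yaw),-np.cos(yaw),0],[0,0,-1]]))
    return R.from_euler('y',tilt)*Rd
def plan(wps,jaw,vmax=45,wmax=8,q=0.05,start=None):
    """wps: list of (pos mm, Rotation or None[,n])"""
    s=arm.read_state() if start is None else None
    p,r=(s['position'],R.from_quat(s['ee_rot'])) if start is None else start
    rows=[]
    for w in wps:
        tp=np.array(w[0],float); tr=w[1] if w[1] is not None else r
        n=max(1,int(np.ceil(max(np.linalg.norm(tp-p)/vmax,np.degrees((r.inv()*tr).magnitude())/wmax))))
        if len(w)>2:n=max(n,w[2])
        p0,r0=p,r; rv=(r0.inv()*tr).as_rotvec()
        for i in range(1,n+1):
            a=i/n
            gp=p0+(tp-p0)*a; gr=r0*R.from_rotvec(rv*a)
            d=np.round(r.inv().apply(gp-p)/10/q)*q; t=np.round(np.degrees((r.inv()*gr).as_rotvec()))
            rows.append([[round(float(x),2)+0 for x in d],[int(x) for x in t],jaw])
            p=p+r.apply(d*10); r=r*R.from_rotvec(np.radians(t))
    for i in range(0,len(rows),10): print(str(rows[i:i+10]).replace(' ',''))
    print('end',p.round(1),'rotz',r.as_matrix()[:,2].round(3),'x',r.as_matrix()[:,0].round(3)); return p,r
def st():
    s=arm.read_state(); r=R.from_quat(s['ee_rot']).as_matrix()
    print('t',round(s['clock'],2),'p',s['position'].round(1),'x',r[:,0].round(3),'z',r[:,2].round(3),'F',s['contact_force'].round(1),'w',round(s['gripper_width'],1),'j',s['joints'].round(2))
STK=-0.194
E
python3 fit.py | tail -5
python3 - <<'E'
from h import *
plan([([400,450,300],Rt(-.194)),([555,292,260],Rt(-.194)),([555,292,240],None,2)],8.5)
E
```

```text
0.3 -0.9  0.2 -0.8  0.1 -0.4]
{'hub': array([591.9, -87.6,  45. ]), 'handle': array([638.2, -87.8, 219. ]), 'ge1': array([638.3, -45.8, 219. ]), 'ge2': array([ 638.1, -129.8,  219. ]), 'ra': array([625.6,  12.3, 124.1]), 'rb': array([625.7,  62.3, 124.1]), 'wa': array([604.8,  12.3,  45.8]), 'wb': array([604.9,  62.3,  45.8]), 'pivot': array([ 610.9, -187.7,  117.5]), 'tip': array([ 681.7, -205.9,  244. ])}
[ 5.89742319e+02 -8.75072680e+01 -9.38840741e-03  2.75469566e-01] [-0.5 -0.1  0.2 -0.2 -0.8 -0.3 -0.   0.2  0.4  0.  -0.2  0.2 -0.1  0.8
  0.4 -0.8  0.2 -0.7  0.2 -0.1]
{'hub': array([589.7, -87.5,  45. ]), 'handle': array([636. , -87.9, 219. ]), 'ge1': array([636.4, -45.9, 219. ]), 'ge2': array([ 635.6, -129.9,  219. ]), 'ra': array([624.1,  12.2, 124.1]), 'rb': array([624.6,  62.2, 124.1]), 'wa': array([603.3,  12.4,  45.8]), 'wb': array([603.8,  62.4,  45.8]), 'pivot': array([ 608.1, -187.7,  117.5]), 'tip': array([ 678.7, -206.3,  244. ])}
[[[3.5,1.0,-1.15],[0,0,-2],8.5],[[3.45,1.15,-1.15],[0,0,-1],8.5],[[3.4,1.15,-1.15],[0,0,-2],8.5],[[3.4,1.35,-1.15],[0,0,-2],8.5],[[3.35,1.4,-1.15],[0,0,-1],8.5],[[3.3,1.5,-1.1],[0,0,-2],8.5],[[3.65,2.5,0.8],[0,0,0],8.5],[[3.65,2.5,0.8],[0,0,0],8.5],[[3.7,2.45,0.8],[0,0,0],8.5],[[3.65,2.5,0.8],[0,0,0],8.5]]
[[[3.65,2.5,0.8],[0,0,0],8.5],[[0.0,0.0,1.0],[0,0,0],8.5],[[0.0,0.0,1.0],[0,0,0],8.5]]
end [555.  291.9 239.8] rotz [-0. -0. -1.] x [ 0.981 -0.196 -0.   ]
```

Emit:
jog_arm(rows=[[[3.5, 1.0, -1.15], [0, 0, -2], 8.5], [[3.45, 1.15, -1.15], [0, 0, -1], 8.5], [[3.4, 1.15, -1.15], [0, 0, -2], 8.5], [[3.4, 1.35, -1.15], [0, 0, -2], 8.5], [[3.35, 1.4, -1.15], [0, 0, -1], 8.5], [[3.3, 1.5, -1.1], [0, 0, -2], 8.5], [[3.65, 2.5, 0.8], [0, 0, 0], 8.5], [[3.65, 2.5, 0.8], [0, 0, 0], 8.5], [[3.7, 2.45, 0.8], [0, 0, 0], 8.5], [[3.65, 2.5, 0.8], [0, 0, 0], 8.5]])

```text
clock: 2.1
position: [525.0, 322.5, 267.7]
ee_rot: [0.995, -0.098, 0.0, -0.0]
contact_force: [0.1, 0.8, 0.7]
gripper_width: 85.0
```

Emit:
jog_arm(rows=[[[3.65, 2.5, 0.8], [0, 0, 0], 8.5], [[0, 0, 1.0], [0, 0, 0], 8.5], [[0, 0, 1.0], [0, 0, 0], 8.5], [[0, 0, 0], [0, 0, 0], 8.5], [[0, 0, 0], [0, 0, 0], 8.5]])

```text
clock: 2.72
position: [554.6, 292.9, 240.3]
ee_rot: [0.995, -0.098, 0.0, -0.0]
contact_force: [0.1, -0.3, -0.4]
gripper_width: 85.3
```

Run:
```python
from h import *
st()
m=cam('wrist'); im=eyes.get_image('wrist')
cv2.imwrite('pics/w1.png',im[:,:,::-1])
for z in (190,):
  for q in [(555.5,292.2,z),(511.4,300.9,z),(599.7,283.5,z),(467.2,309.5,z)]: print(proj(m,q).round(1))
```

```text
t 2.73 p [554.6 292.9 240.3] x [ 0.981 -0.194  0.001] z [ 0.001  0.    -1.   ] F [ 0.1 -0.3 -0.4] w 85.3 j [ 0.74  0.38  0.03  0.   -1.21  0.63]
[[279.2 223.8]]
[[279.3 284.4]]
[[279.2 155. ]]
[[279.4 338.3]]
```

View pics/w1.png

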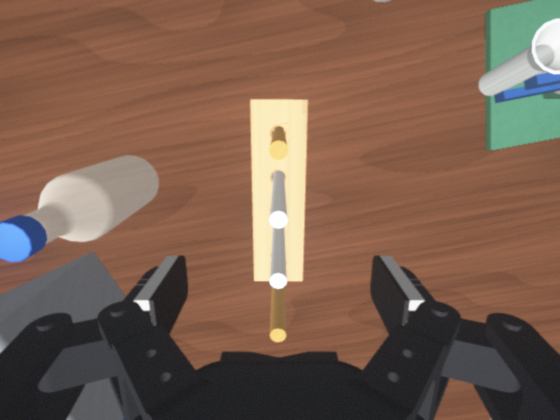

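Emit:
jog_arm(rows=[[[0.15, 0, 2.0], [0, 0, 0], 8.5], [[0.1, 0, 2.5], [0, 0, 0], 8.5], [[0, 0, 2.5], [0, 0, 0], 8.5], [[0, 0, 1.4], [0, 0, 0], 8.5], [[0, 0, 0], [0, 0, 0], 0], [[0, 0, 0], [0, 0, 0], 0], [[0, 0, 0], [0, 0, 0], 0], [[0, 0, 0], [0, 0, 0], 0], [[0, 0, 0], [0, 0, 0], 0]])

```text
clock: 3.9
position: [557.9, 291.8, 156.7]
ee_rot: [0.995, -0.098, 0.001, -0.001]
contact_force: [0.6, 0.5, 2.3]
gripper_width: 10.4
```

Run:
```python
from h import *
st()
im=eyes.get_image('wrist')
cv2.imwrite('pics/w2.png',im[:,:,::-1])
```

```text
t 3.9 p [557.9 291.8 156.7] x [ 0.981 -0.196  0.001] z [ 0.002  0.001 -1.   ] F [0.6 0.5 2.3] w 10.4 j [ 0.74  0.45 -0.09  0.   -1.03  0.63]
```

View pics/w2.png

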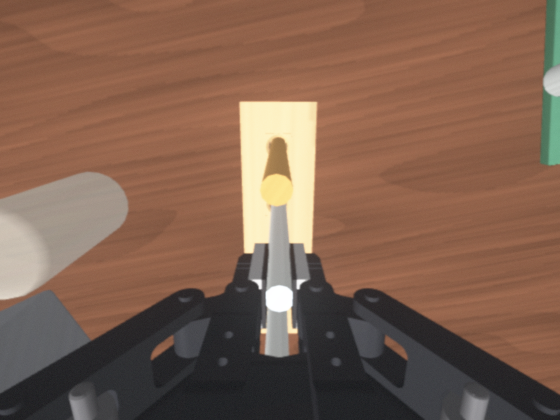

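Run:
```python
from h import *
d=rack(592,-87.6,-.002,.26); u=d['RF'].apply([0,0,1])
plan([([557.9,291.8,200],None,2),([557.9,291.8,335],None),([640,130,345],Rt(-np.pi/2,.0)),(d['wa']+257*u+[0,0,10],Rt(-np.pi/2,.26)),(d['wa']+257*u,None)],0)
```

```text
[[[0.0,0.0,-2.15],[0,0,0],0],[[0.0,0.0,-2.2],[0,0,0],0],[[0.0,0.0,-4.5],[0,0,0],0],[[0.0,0.0,-4.5],[0,0,0],0],[[0.0,-0.05,-4.5],[0,0,0],0],[[1.1,1.45,-0.1],[0,0,8],0],[[1.35,1.25,-0.1],[0,0,8],0],[[1.45,1.05,-0.1],[0,0,8],0],[[1.6,0.85,-0.1],[0,0,7],0],[[1.7,0.65,-0.1],[0,0,8],0]]
[[[1.8,0.4,-0.1],[0,0,8],0],[[1.8,0.15,-0.1],[0,0,8],0],[[1.8,-0.1,-0.1],[0,0,8],0],[[1.8,-0.35,-0.1],[0,0,8],0],[[1.7,-0.6,-0.1],[0,0,8],0],[[3.9,-1.05,1.35],[-5,0,0],0],[[3.95,-1.15,1.3],[-5,0,0],0],[[3.9,-1.3,1.15],[-5,0,0],0],[[0.0,-0.25,0.95],[0,0,0],0]]
end [671.   12.4 294.2] rotz [-0.257  0.002 -0.966] x [-0.005 -1.    -0.001]
```

Emit:
jog_arm(rows=[[[0, 0, -2.15], [0, 0, 0], 0], [[0, 0, -2.2], [0, 0, 0], 0], [[0, 0, -4.5], [0, 0, 0], 0], [[0, 0, -4.5], [0, 0, 0], 0], [[0, 0, -4.5], [0, 0, 0], 0], [[1.1, 1.45, -0.1], [0, 0, 8], 0], [[1.35, 1.25, -0.1], [0, 0, 8], 0], [[1.45, 1.05, -0.1], [0, 0, 8], 0], [[1.6, 0.85, -0.1], [0, 0, 7], 0], [[1.7, 0.65, -0.1], [0, 0, 8], 0]])

```text
clock: 5.2
position: [598.0, 209.8, 337.8]
ee_rot: [0.904, -0.427, -0.001, 0.001]
contact_force: [1.0, 0.2, -2.6]
gripper_width: 10.3
```

Emit:
jog_arm(rows=[[[1.8, 0.4, -0.1], [0, 0, 8], 0], [[1.8, 0.15, -0.1], [0, 0, 8], 0], [[1.8, -0.1, -0.1], [0, 0, 8], 0], [[1.8, -0.35, -0.1], [0, 0, 8], 0], [[1.7, -0.6, -0.1], [0, 0, 8], 0], [[3.9, -1.05, 1.35], [-5, 0, 0], 0], [[3.95, -1.15, 1.3], [-5, 0, 0], 0], [[3.9, -1.3, 1.15], [-5, 0, 0], 0], [[0, 0, 0], [0, 0, 0], 0], [[0, 0, 0], [0, 0, 0], 0]])

```text
clock: 6.45
position: [670.6, 11.7, 302.1]
ee_rot: [-0.699, 0.703, 0.093, -0.093]
contact_force: [-0.5, 0.6, -2.3]
gripper_width: 10.0
```

```bash
cat > look.py <<'E'
from h import *
import sys
st(); k=sys.argv[1]
d=rack(592,-87.6,-.002,.26)
for n,(x,y,w,h,s) in dict(wrist=(0,0,560,420,1.4),top=(220,150,150,112,5),side=(170,100,160,170,3.5)).items():
    im=eyes.get_image(n); m=cam(n)
    crop(im,x,y,w,h,s,f'pics/{n[0]}{k}.png')
    print(n,{q:proj(m,d[q])[0].round(1).tolist() for q in ('ra','rb')},[((proj(m,d[q])[0]-[x,y])*s).round().tolist() for q in('ra','rb')])
E
python3 look.py 3
```

```text
t 6.45 p [670.6  11.7 302.1] x [-0.006 -1.     0.   ] z [-0.26   0.001 -0.966] F [-0.5  0.6 -2.3] w 10.0 j [ 0.23  0.58  0.51 -0.06 -1.75 -0.24]
wrist {'ra': [276.7, 179.0], 'rb': [276.9, 223.0]} [[387.0, 251.0], [388.0, 312.0]]
top {'ra': [274.9, 199.5], 'rb': [258.1, 199.5]} [[275.0, 247.0], [191.0, 247.0]]
side {'ra': [249.9, 214.7], 'rb': [239.8, 226.0]} [[280.0, 401.0], [244.0, 441.0]]
```

View pics/w3.png

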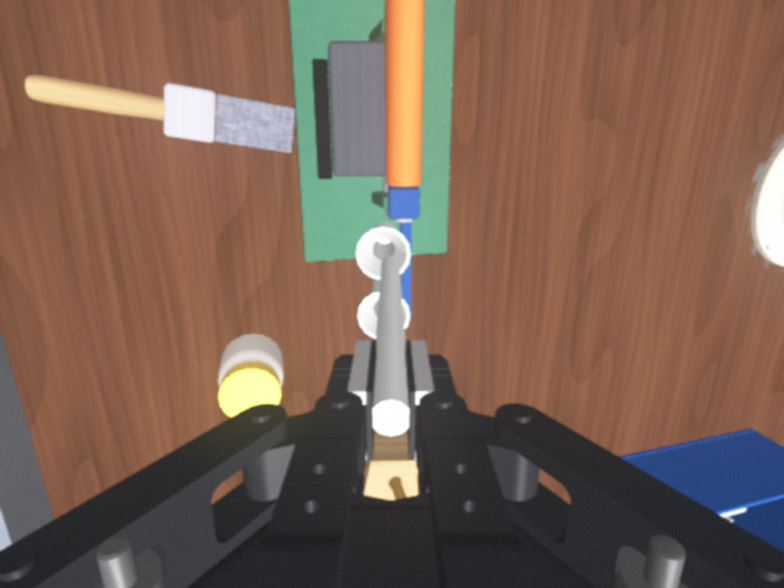

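View pics/t3.png

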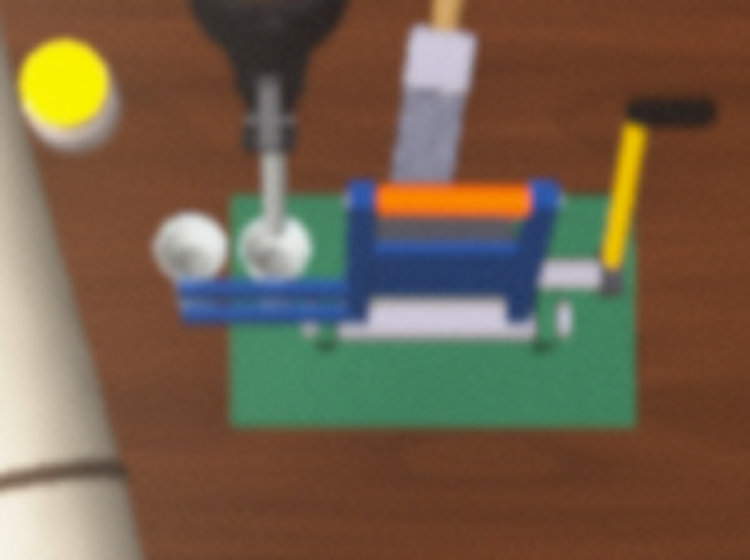

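View pics/s3.png

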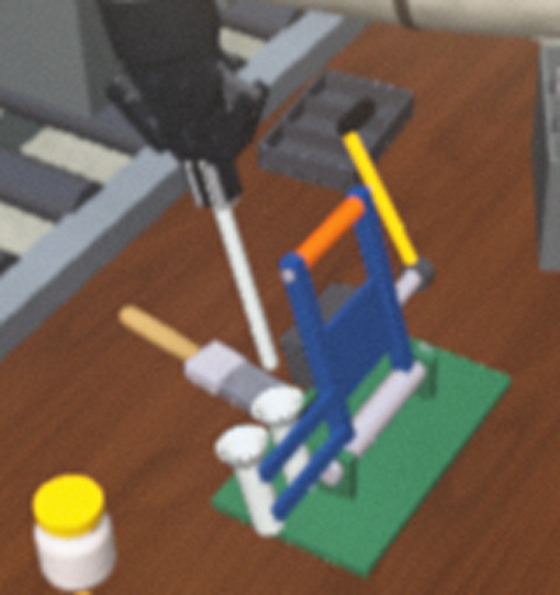

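Run:
```python
from h import *
s=arm.read_state(); r=R.from_quat(s['ee_rot']); tip=s['position']+r.apply([0,0,146]); print(tip)
d=rack(592,-87.6,-.002,.26)
for n,(x,y,w,h,sc) in dict(wrist=(0,0,560,420,1.4),top=(220,150,150,112,5),side=(170,100,160,170,3.5)).items():
    m=cam(n); print(n,[((proj(m,q)[0]-[x,y])*sc).round().tolist() for q in (tip,s['position']-r.apply([0,0,34]),d['ra'])])
    print('px/mm', (proj(m,d['ra']+[1,0,0])-proj(m,d['ra']))*sc)
u=d['RF'].apply([0,0,1]); print('along', (tip-d['wa'])@u, 'perp',(tip-d['wa'])-u*((tip-d['wa'])@u))
```

```text
[632.83386585  12.99916833 163.35864051]
wrist [[391.0, 263.0], [393.0, 420.0], [387.0, 250.0]]
px/mm [[-1.27086905  0.07774529]]
top [[272.0, 225.0], [268.0, 81.0], [275.0, 247.0]]
px/mm [[-2.20611676e-04 -1.66577233e+00]]
side [[269.0, 362.0], [205.0, 159.0], [280.0, 401.0]]
px/mm [[-1.07986248 -0.45403749]]
along 120.82645163899272 perp [-3.05317946  0.68674254  0.81257526]
```

Emit:
jog_arm(rows=[[[0.05, -0.4, 1.0], [0, 0, 0], 0], [[0, 0, 1.5], [0, 0, 0], 0], [[0, 0, 1.5], [0, 0, 0], 0], [[0, 0, 1.0], [0, 0, 0], 0], [[0, 0, 1.0], [0, 0, 0], 0], [[0, 0, 0], [0, 0, 0], 0]])

```text
clock: 7.35
position: [658.5, 11.4, 243.6]
ee_rot: [-0.699, 0.703, 0.093, -0.093]
contact_force: [-0.5, -0.3, -1.9]
gripper_width: 10.4
```

```bash
python3 look.py 4
```

```text
t 7.35 p [658.5  11.4 243.6] x [-0.005 -1.    -0.   ] z [-0.26   0.001 -0.966] F [-0.5 -0.3 -1.9] w 10.4 j [ 0.23  0.58  0.36 -0.06 -1.6  -0.23]
wrist {'ra': [280.8, 195.1], 'rb': [280.9, 246.9]} [[393.0, 273.0], [393.0, 346.0]]
top {'ra': [274.9, 199.5], 'rb': [258.1, 199.5]} [[275.0, 247.0], [191.0, 247.0]]
side {'ra': [249.9, 214.7], 'rb': [239.8, 226.0]} [[280.0, 401.0], [244.0, 441.0]]
```

View pics/w4.png

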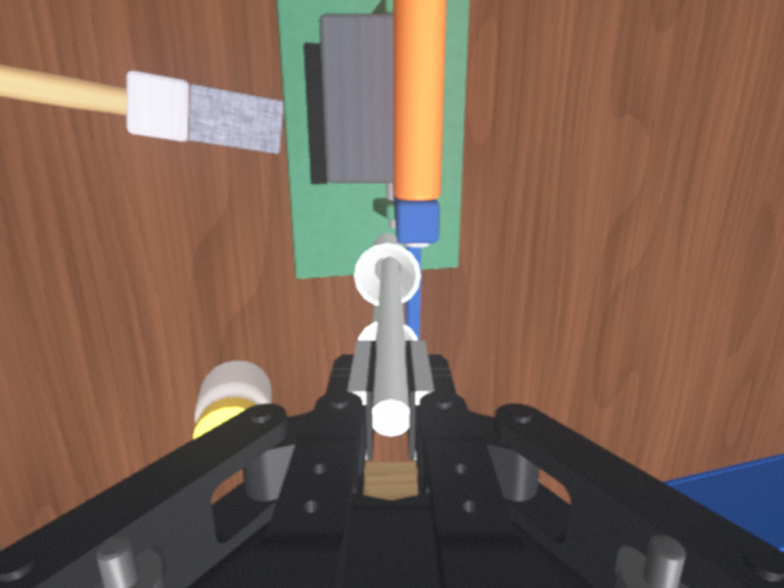

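View pics/s4.png

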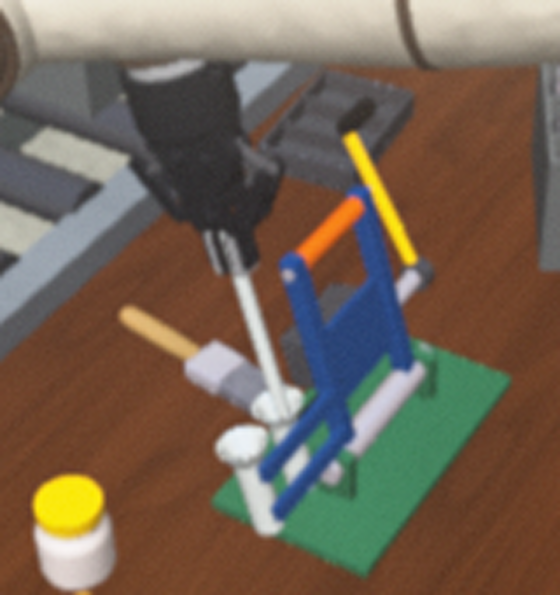

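Emit:
jog_arm(rows=[[[0, -0.1, 1.0], [0, 0, 0], 0], [[0, 0, 1.0], [0, 0, 0], 0], [[0, 0, 1.0], [0, 0, 0], 0], [[0, 0, 1.0], [0, 0, 0], 0], [[0, 0, 0.5], [0, 0, 0], 0], [[0, 0, 0.5], [0, 0, 0], 0], [[0, 0, 0], [0, 0, 0], 0]])

```text
clock: 8.38
position: [646.8, 11.3, 195.5]
ee_rot: [-0.699, 0.703, 0.093, -0.092]
contact_force: [-0.0, -0.1, -2.1]
gripper_width: 10.1
```

```bash
cat > along.py <<'E'
from h import *
st()
s=arm.read_state(); r=R.from_quat(s['ee_rot']); tip=s['position']+r.apply([0,0,146])
d=rack(592,-87.6,-.002,.26);u=d['RF'].apply([0,0,1])
for w in('wa','wb'):
  a=(tip-d[w])@u; print(w,'along',a.round(1),'perp',((tip-d[w])-u*a).round(1))
E
python3 along.py
```

```text
t 8.38 p [646.8  11.3 195.5] x [-0.005 -1.     0.   ] z [-0.259  0.001 -0.966] F [-0.  -0.1 -2.1] w 10.1 j [ 0.24  0.58  0.25 -0.06 -1.49 -0.23]
wa along 9.5 perp [ 1.7 -0.9 -0.5]
wb along 9.5 perp [  1.6 -50.9  -0.5]
```

Emit:
jog_arm(rows=[[[0, 0, 0.4], [0, 0, 0], 0], [[0, 0, 0.3], [0, 0, 0], 0], [[0, 0, 0], [0, 0, 0], 0], [[0, 0, 0], [0, 0, 0], 5], [[0, 0, 0], [0, 0, 0], 5], [[0, 0, 0], [0, 0, 0], 5], [[0, 0, 0], [0, 0, 0], 5]])

```text
clock: 9.25
position: [645.3, 11.3, 189.2]
ee_rot: [-0.699, 0.703, 0.092, -0.092]
contact_force: [0.6, -0.8, -0.2]
gripper_width: 49.4
```

```bash
python3 along.py; python3 look.py 5
```

```text
t 9.25 p [645.3  11.3 189.2] x [-0.005 -1.    -0.   ] z [-0.258  0.001 -0.966] F [ 0.6 -0.8 -0.2] w 49.4 j [ 0.24  0.58  0.23 -0.06 -1.47 -0.23]
wa along 3.0 perp [ 1.9 -0.9 -0.5]
wb along 3.0 perp [  1.8 -50.9  -0.5]
t 9.25 p [645.3  11.3 189.2] x [-0.005 -1.    -0.   ] z [-0.258  0.001 -0.966] F [ 0.6 -0.8 -0.2] w 49.4 j [ 0.24  0.58  0.23 -0.06 -1.47 -0.23]
wrist {'ra': [282.8, 216.6], 'rb': [282.7, 279.0]} [[396.0, 303.0], [396.0, 391.0]]
top {'ra': [274.9, 199.5], 'rb': [258.1, 199.5]} [[275.0, 247.0], [191.0, 247.0]]
side {'ra': [249.9, 214.7], 'rb': [239.8, 226.0]} [[280.0, 401.0], [244.0, 441.0]]
```

View pics/w5.png

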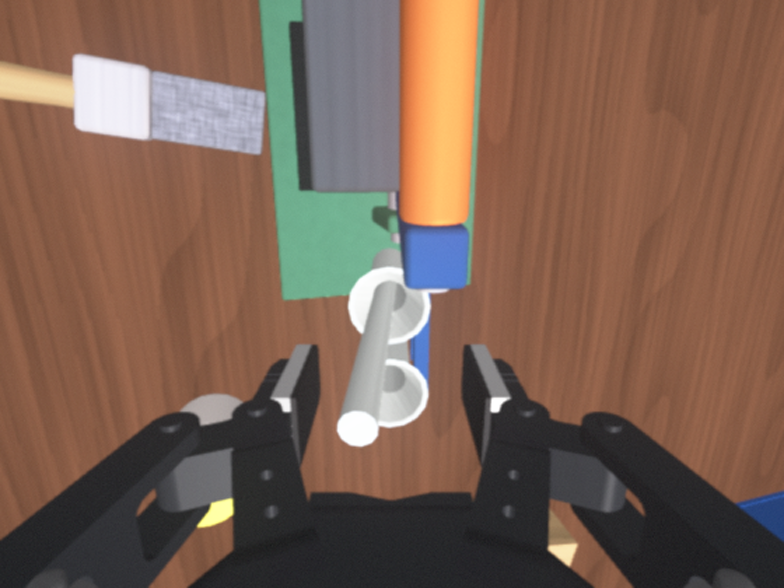

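View pics/s5.png

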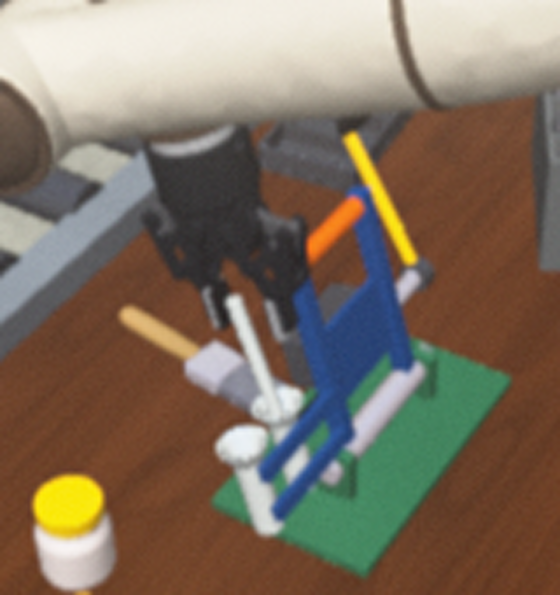

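Run:
```python
from h import *
s=arm.read_state();p=s['position'];z=R.from_quat(s['ee_rot']).apply([0,0,1])
plan([(p-20*z,None,1),(p-70*z,None,2),([650,60,290],Rt(-np.pi/2)),([515,300.4,260],Rt(-.194)),([513.5,300.6,240],None),([513.5,300.6,156.5],None,4)],8.5)
```

```text
[[[0.0,0.0,-2.0],[0,0,0],8.5],[[0.0,0.0,-2.5],[0,0,0],8.5],[[0.0,0.0,-2.5],[0,0,0],8.5],[[-2.45,1.1,-1.45],[8,0,0],8.5],[[-2.4,0.85,-1.55],[7,0,0],8.5],[[-2.4,1.35,0.3],[0,0,-8],8.5],[[-2.55,1.05,0.3],[0,0,-8],8.5],[[-2.7,0.65,0.3],[0,0,-8],8.5],[[-2.75,0.25,0.3],[0,0,-8],8.5],[[-2.75,-0.1,0.3],[0,0,-8],8.5]]
[[[-2.7,-0.5,0.3],[0,0,-8],8.5],[[-2.6,-0.9,0.3],[0,0,-7],8.5],[[-2.5,-1.15,0.3],[0,0,-8],8.5],[[-2.3,-1.55,0.3],[0,0,-8],8.5],[[-2.1,-1.8,0.3],[0,0,-8],8.5],[[-0.15,0.0,2.0],[0,0,0],8.5],[[0.0,0.0,2.1],[0,0,0],8.5],[[0.0,0.0,2.05],[0,0,0],8.5],[[0.0,0.0,2.1],[0,0,0],8.5],[[0.0,0.0,2.1],[0,0,0],8.5]]
end [513.4 300.6 156.4] rotz [-0. -0. -1.] x [ 0.981 -0.196  0.   ]
```

Emit:
jog_arm(rows=[[[0, 0, -2.0], [0, 0, 0], 5], [[0, 0, -2.5], [0, 0, 0], 5], [[0, 0, -2.5], [0, 0, 0], 5], [[-2.45, 1.1, -1.45], [8, 0, 0], 8.5], [[-2.4, 0.85, -1.55], [7, 0, 0], 8.5], [[-2.4, 1.35, 0.3], [0, 0, -8], 8.5], [[-2.55, 1.05, 0.3], [0, 0, -8], 8.5], [[-2.7, 0.65, 0.3], [0, 0, -8], 8.5], [[-2.75, 0.25, 0.3], [0, 0, -8], 8.5], [[-2.75, -0.1, 0.3], [0, 0, -8], 8.5]])

```text
clock: 10.65
position: [581.9, 180.8, 274.9]
ee_rot: [0.906, -0.423, 0.0, -0.0]
contact_force: [0.1, -0.4, -0.7]
gripper_width: 85.0
```

Emit:
jog_arm(rows=[[[-2.7, -0.5, 0.3], [0, 0, -8], 8.5], [[-2.6, -0.9, 0.3], [0, 0, -7], 8.5], [[-2.5, -1.15, 0.3], [0, 0, -8], 8.5], [[-2.3, -1.55, 0.3], [0, 0, -8], 8.5], [[-2.1, -1.8, 0.3], [0, 0, -8], 8.5], [[-0.15, 0, 2.0], [0, 0, 0], 8.5], [[0, 0, 0], [0, 0, 0], 8.5], [[0, 0, 0], [0, 0, 0], 8.5]])

```text
clock: 11.65
position: [513.9, 300.5, 240.6]
ee_rot: [0.995, -0.099, 0.0, -0.0]
contact_force: [-0.0, 0.3, -0.3]
gripper_width: 84.9
```

```bash
python3 look.py 6
```

```text
t 11.65 p [513.9 300.5 240.6] x [ 0.981 -0.196  0.001] z [ 0.001  0.    -1.   ] F [-0.   0.3 -0.3] w 84.9 j [ 0.8   0.33 -0.05  0.   -1.19  0.57]
wrist {'ra': [648.1, -28.6], 'rb': [574.8, -12.7]} [[907.0, -40.0], [805.0, -18.0]]
top {'ra': [274.9, 199.5], 'rb': [258.1, 199.5]} [[275.0, 247.0], [191.0, 247.0]]
side {'ra': [249.9, 214.7], 'rb': [239.8, 226.0]} [[280.0, 401.0], [244.0, 441.0]]
```

View pics/w6.png

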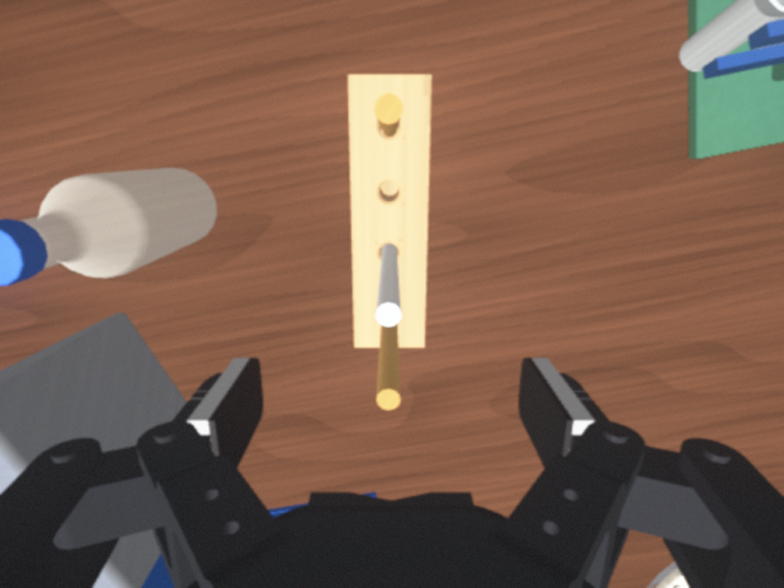

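View pics/s6.png

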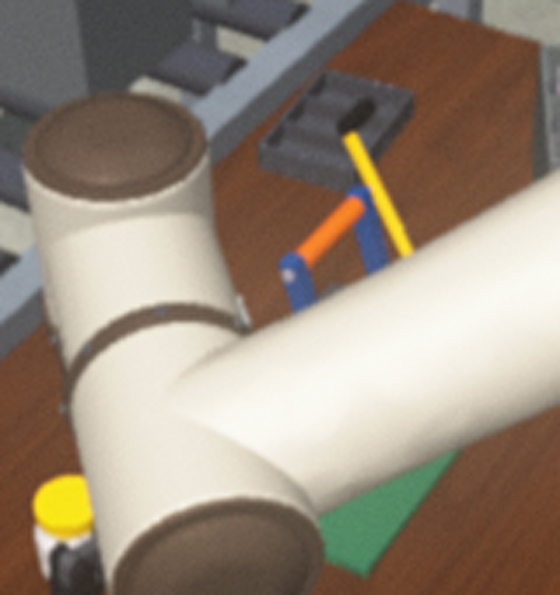

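Emit:
jog_arm(rows=[[[0, 0, 2.0], [0, 0, 0], 8.5], [[0, 0, 2.5], [0, 0, 0], 8.5], [[0, 0, 2.5], [0, 0, 0], 8.5], [[0, 0, 1.4], [0, 0, 0], 8.5], [[0, 0, 0], [0, 0, 0], 0], [[0, 0, 0], [0, 0, 0], 0], [[0, 0, 0], [0, 0, 0], 0], [[0, 0, 0], [0, 0, 0], 0], [[0, 0, 0], [0, 0, 0], 0]])

```text
clock: 12.92
position: [513.9, 300.9, 156.7]
ee_rot: [0.995, -0.098, 0.001, -0.001]
contact_force: [-0.4, -0.4, 2.2]
gripper_width: 10.2
```

Run:
```python
from h import *
st()
p=arm.read_state()['position']
d=rack(592,-87.6,-.002,.26); u=d['RF'].apply([0,0,1])
w=d['wb']+[1.5,1,0]
plan([(p+[0,0,45],None,2),(p+[0,0,180],None),([640,160,340],Rt(-np.pi/2,.0)),(w+246*u,Rt(-np.pi/2,.26))],0)
```

```text
t 12.93 p [513.9 300.9 156.7] x [ 0.981 -0.196  0.001] z [ 0.001  0.001 -1.   ] F [-0.4 -0.4  2.2] w 10.2 j [ 0.8   0.4  -0.17  0.   -1.    0.57]
[[[0.0,0.0,-2.25],[0,0,0],0],[[0.0,0.0,-2.25],[0,0,0],0],[[0.0,0.0,-3.35],[0,0,0],0],[[0.0,0.0,-3.4],[0,0,0],0],[[0.0,0.0,-3.35],[0,0,0],0],[[0.0,0.0,-3.4],[0,0,0],0],[[1.5,1.15,-0.05],[0,0,8],0],[[1.65,0.9,0.0],[0,0,8],0],[[1.8,0.65,-0.05],[0,0,8],0],[[1.85,0.45,-0.05],[0,0,7],0]]
[[[1.85,0.15,0.0],[0,0,8],0],[[1.9,-0.05,-0.05],[0,0,8],0],[[1.85,-0.35,-0.05],[0,0,8],0],[[1.8,-0.6,0.0],[0,0,8],0],[[1.7,-0.8,-0.05],[0,0,8],0],[[1.6,-1.1,0.0],[0,0,8],0],[[3.2,-1.0,1.85],[-5,0,0],0],[[3.25,-1.15,1.8],[-5,0,0],0],[[3.2,-1.3,1.65],[-5,0,0],0]]
end [669.6  63.2 283.8] rotz [-0.257  0.002 -0.966] x [-0.005 -1.    -0.001]
```

Emit:
jog_arm(rows=[[[0, 0, -2.25], [0, 0, 0], 0], [[0, 0, -2.25], [0, 0, 0], 0], [[0, 0, -3.35], [0, 0, 0], 0], [[0, 0, -3.4], [0, 0, 0], 0], [[0, 0, -3.35], [0, 0, 0], 0], [[0, 0, -3.4], [0, 0, 0], 0], [[1.5, 1.15, -0.05], [0, 0, 8], 0], [[1.65, 0.9, 0], [0, 0, 8], 0], [[1.8, 0.65, -0.05], [0, 0, 8], 0], [[1.85, 0.45, -0.05], [0, 0, 7], 0]])

```text
clock: 14.18
position: [563.8, 243.5, 336.2]
ee_rot: [0.932, -0.363, -0.001, 0.001]
contact_force: [0.2, 0.3, -1.9]
gripper_width: 10.5
```

Emit:
jog_arm(rows=[[[1.85, 0.15, 0], [0, 0, 8], 0], [[1.9, -0.05, -0.05], [0, 0, 8], 0], [[1.85, -0.35, -0.05], [0, 0, 8], 0], [[1.8, -0.6, 0], [0, 0, 8], 0], [[1.7, -0.8, -0.05], [0, 0, 8], 0], [[1.6, -1.1, 0], [0, 0, 8], 0], [[3.2, -1.0, 1.85], [-5, 0, 0], 0], [[3.25, -1.15, 1.8], [-5, 0, 0], 0], [[3.2, -1.3, 1.65], [-5, 0, 0], 0], [[0, 0, 0], [0, 0, 0], 0]])

```text
clock: 15.42
position: [669.6, 60.5, 277.0]
ee_rot: [-0.697, 0.704, 0.096, -0.096]
contact_force: [-0.7, -0.2, -1.9]
gripper_width: 10.0
```

```bash
python3 along.py; python3 look.py 7
```

```text
t 15.43 p [669.6  60.5 277. ] x [-0.01  -1.     0.001] z [-0.268  0.001 -0.964] F [-0.7 -0.2 -1.9] w 10.0 j [ 0.29  0.6   0.47 -0.08 -1.71 -0.3 ]
wa along 94.1 perp [ 1.5 48.4 -0.4]
wb along 94.1 perp [ 1.4 -1.6 -0.4]
t 15.43 p [669.6  60.5 277. ] x [-0.01  -1.     0.001] z [-0.268  0.001 -0.964] F [-0.7 -0.2 -1.9] w 10.0 j [ 0.29  0.6   0.47 -0.08 -1.71 -0.3 ]
wrist {'ra': [280.6, 133.3], 'rb': [280.8, 184.6]} [[393.0, 187.0], [393.0, 258.0]]
top {'ra': [274.9, 199.5], 'rb': [258.1, 199.5]} [[275.0, 247.0], [191.0, 247.0]]
side {'ra': [249.9, 214.7], 'rb': [239.8, 226.0]} [[280.0, 401.0], [244.0, 441.0]]
```

View pics/w7.png

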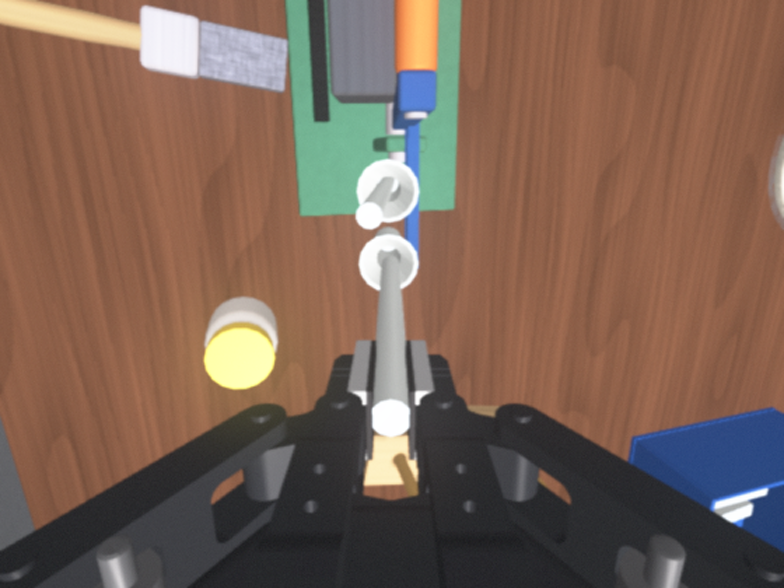

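View pics/s7.png

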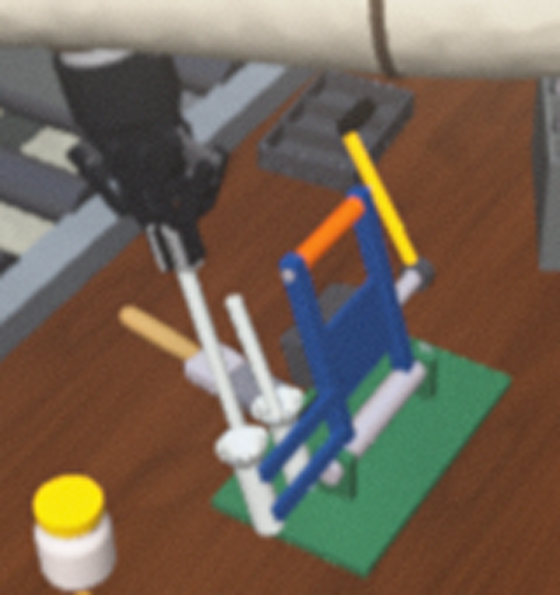

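Emit:
jog_arm(rows=[[[-0.1, -0.1, 0.5], [0, 0, 0], 0], [[0, 0, 1.0], [0, 0, 0], 0], [[0, 0, 1.0], [0, 0, 0], 0], [[0, 0, 1.0], [0, 0, 0], 0], [[0, 0, 1.0], [0, 0, 0], 0], [[0, 0, 0], [0, 0, 0], 0]])

```text
clock: 16.32
position: [657.9, 64.0, 238.0]
ee_rot: [-0.699, 0.703, 0.093, -0.093]
contact_force: [-0.3, 0.2, -2.0]
gripper_width: 10.2
```

```bash
python3 along.py
```

```text
t 16.32 p [657.9  64.  238. ] x [-0.005 -1.     0.   ] z [-0.261  0.001 -0.965] F [-0.3  0.2 -2. ] w 10.2 j [ 0.3   0.59  0.36 -0.08 -1.6  -0.3 ]
wa along 53.4 perp [ 1.3 51.7 -0.3]
wb along 53.4 perp [ 1.2  1.7 -0.3]
```

Emit:
jog_arm(rows=[[[0.05, 0, 1.0], [0, 0, 0], 0], [[0, 0, 1.0], [0, 0, 0], 0], [[0, 0, 1.0], [0, 0, 0], 0], [[0, 0, 1.0], [0, 0, 0], 0], [[0, 0, 0.5], [0, 0, 0], 0], [[0, 0, 0.5], [0, 0, 0], 0], [[0, 0, 0], [0, 0, 0], 0]])

```text
clock: 17.2
position: [645.5, 63.6, 190.6]
ee_rot: [-0.699, 0.703, 0.093, -0.092]
contact_force: [-0.5, -0.2, -2.2]
gripper_width: 10.1
```

```bash
python3 along.py
```

```text
t 17.2 p [645.5  63.6 190.6] x [-0.005 -1.     0.   ] z [-0.259  0.001 -0.966] F [-0.5 -0.2 -2.2] w 10.1 j [ 0.31  0.59  0.25 -0.08 -1.48 -0.3 ]
wa along 4.4 perp [ 1.7 51.4 -0.4]
wb along 4.4 perp [ 1.6  1.4 -0.4]
```

Emit:
jog_arm(rows=[[[0, 0, 0.2], [0, 0, 0], 0], [[0, 0, 0], [0, 0, 0], 5], [[0, 0, 0], [0, 0, 0], 5], [[0, 0, 0], [0, 0, 0], 5], [[0, 0, -2.0], [0, 0, 0], 5], [[0, 0, -3.0], [0, 0, 0], 5], [[0, 0, -3.0], [0, 0, 0], 5], [[0, 0, -3.0], [0, 0, 0], 5], [[0, 0, -3.0], [0, 0, 0], 5]])

```text
clock: 18.32
position: [681.5, 63.3, 325.5]
ee_rot: [-0.699, 0.703, 0.092, -0.092]
contact_force: [0.6, 0.2, -0.7]
gripper_width: 49.9
```

```bash
python3 look.py 8
python3 - <<'E'
from h import *
plan([([730,-120,345],Rt(-np.pi/2)),([722,-207,325],None),([722,-207,226],None,4)],0)
E
```

```text
t 18.32 p [681.5  63.3 325.5] x [-0.005 -1.     0.   ] z [-0.258  0.001 -0.966] F [ 0.6  0.2 -0.7] w 49.9 j [ 0.29  0.61  0.61 -0.08 -1.82 -0.31]
wrist {'ra': [283.1, 128.5], 'rb': [283.1, 173.0]} [[396.0, 180.0], [396.0, 242.0]]
top {'ra': [274.9, 199.5], 'rb': [258.1, 199.5]} [[275.0, 247.0], [191.0, 247.0]]
side {'ra': [249.9, 214.7], 'rb': [239.8, 226.0]} [[280.0, 401.0], [244.0, 441.0]]
[[[3.65,-0.85,-0.6],[3,0,0],0],[[3.7,-0.9,-0.6],[3,0,0],0],[[3.65,-0.9,-0.55],[3,0,0],0],[[3.65,-0.9,-0.45],[3,0,0],0],[[3.65,-1.0,-0.45],[3,0,0],0],[[4.35,0.4,1.0],[0,0,0],0],[[4.35,0.4,1.0],[0,0,0],0],[[0.0,0.0,2.5],[0,0,0],0],[[0.0,0.0,2.45],[0,0,0],0],[[0.0,0.0,2.5],[0,0,0],0]]
[[[0.05,0.0,2.45],[0,0,0],0]]
end [ 722.2 -207.2  226. ] rotz [ 0.004  0.001 -1.   ] x [-0.005 -1.    -0.001]
```

View pics/w8.png

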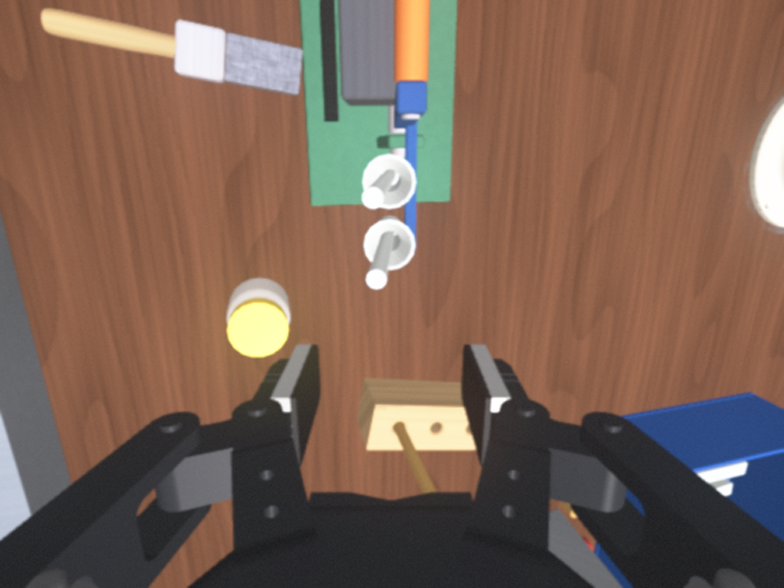

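View pics/s8.png

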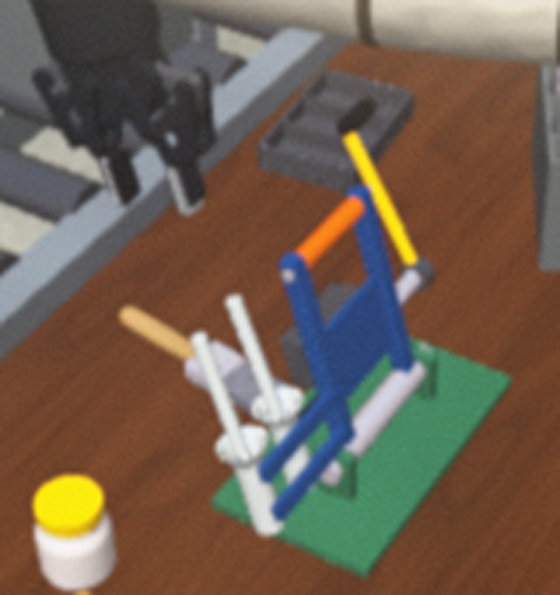

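Emit:
jog_arm(rows=[[[3.65, -0.85, -0.6], [3, 0, 0], 0], [[3.7, -0.9, -0.6], [3, 0, 0], 0], [[3.65, -0.9, -0.55], [3, 0, 0], 0], [[3.65, -0.9, -0.45], [3, 0, 0], 0], [[3.65, -1.0, -0.45], [3, 0, 0], 0], [[4.35, 0.4, 1.0], [0, 0, 0], 0], [[4.35, 0.4, 1.0], [0, 0, 0], 0], [[0, 0, 2.0], [0, 0, 0], 0], [[0, 0, 0], [0, 0, 0], 0], [[0, 0, 0], [0, 0, 0], 0]])

```text
clock: 19.73
position: [721.2, -206.4, 303.6]
ee_rot: [-0.706, 0.709, -0.0, -0.0]
contact_force: [-0.2, 0.1, 0.2]
gripper_width: -0.1
```

```bash
sed -i "s/('ra','rb')/('ra','tip','handle')/g; s/in('ra','rb')/in('ra','tip','handle')/" look.py; python3 look.py 9
```

```text
t 19.73 p [ 721.2 -206.4  303.6] x [-0.004 -1.     0.   ] z [-0. -0. -1.] F [-0.2  0.1  0.2] w -0.1 j [-0.06  0.59  0.51  0.   -1.5   0.06]
wrist {'ra': [357.1, 350.9], 'tip': [338.0, 219.7], 'handle': [376.2, 337.5]} [[500.0, 491.0], [473.0, 308.0], [527.0, 472.0]]
top {'ra': [274.9, 199.5], 'tip': [354.4, 172.6], 'handle': [310.6, 190.0]} [[275.0, 247.0], [672.0, 113.0], [453.0, 200.0]]
side {'ra': [249.9, 214.7], 'tip': [272.5, 132.8], 'handle': [264.4, 166.3]} [[280.0, 401.0], [359.0, 115.0], [330.0, 232.0]]
```

View pics/w9.png

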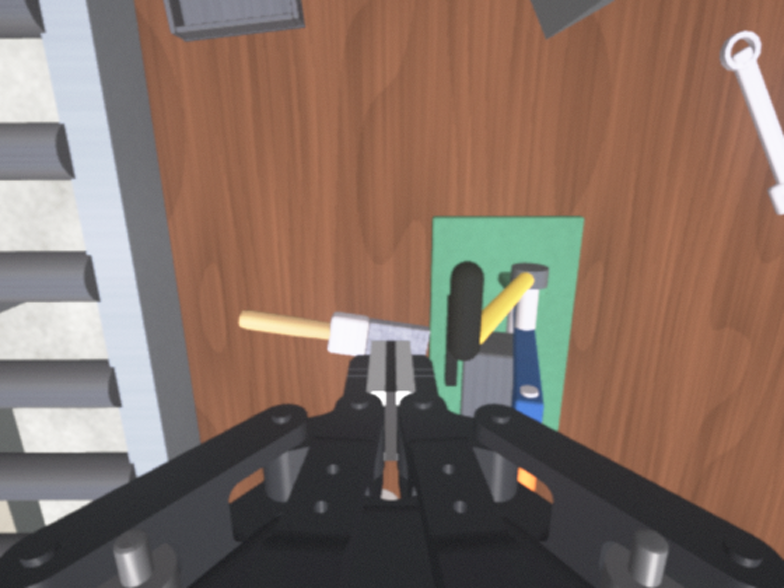

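View pics/s9.png

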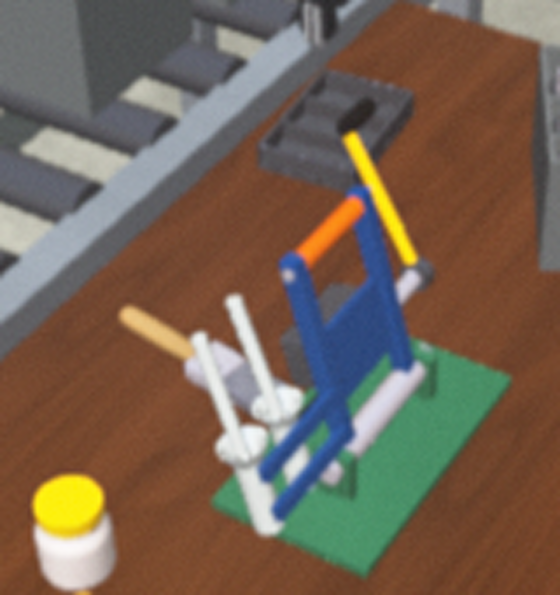

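View pics/t9.png

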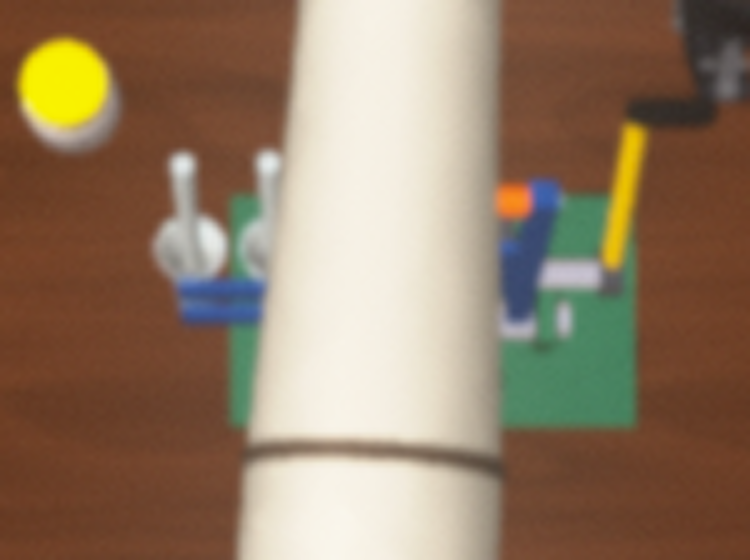

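Emit:
jog_arm(rows=[[[0, 0, 2.5], [0, 0, 0], 0], [[0, 0, 2.5], [0, 0, 0], 0], [[0, 0, 2.7], [0, 0, 0], 0], [[0, 1.0, 0], [0, 0, 0], 0], [[0, 1.0, 0], [0, 0, 0], 0], [[0, 1.5, 0], [0, 0, 0], 0], [[0, 1.5, 0], [0, 0, 0], 0], [[0, 1.5, 0], [0, 0, 0], 0]])

```text
clock: 20.88
position: [656.1, -206.7, 229.3]
ee_rot: [-0.705, 0.709, -0.002, 0.001]
contact_force: [0.4, -0.5, 1.2]
gripper_width: -0.2
```

```bash
python3 look.py 10
```

```text
t 20.88 p [ 656.1 -206.7  229.3] x [-0.005 -1.     0.001] z [ 0.005 -0.001 -1.   ] F [ 0.4 -0.5  1.2] w -0.2 j [-0.07  0.49  0.17  0.   -1.25  0.07]
wrist {'ra': [309.2, 405.4], 'tip': [220.9, 276.5], 'handle': [306.2, 419.4]} [[433.0, 568.0], [309.0, 387.0], [429.0, 587.0]]
top {'ra': [274.9, 199.5], 'tip': [354.4, 172.6], 'handle': [310.6, 190.0]} [[275.0, 247.0], [672.0, 113.0], [453.0, 200.0]]
side {'ra': [249.9, 214.7], 'tip': [272.5, 132.8], 'handle': [264.4, 166.3]} [[280.0, 401.0], [359.0, 115.0], [330.0, 232.0]]
```

View pics/w10.png

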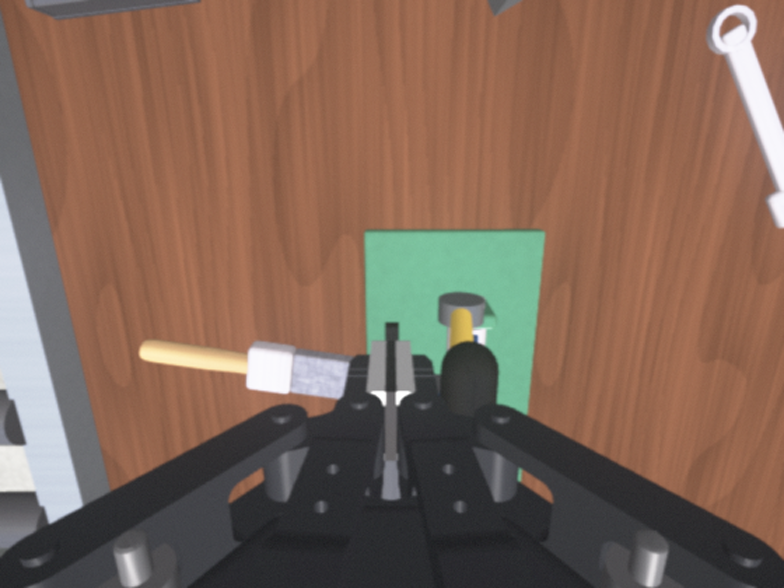

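View pics/s10.png

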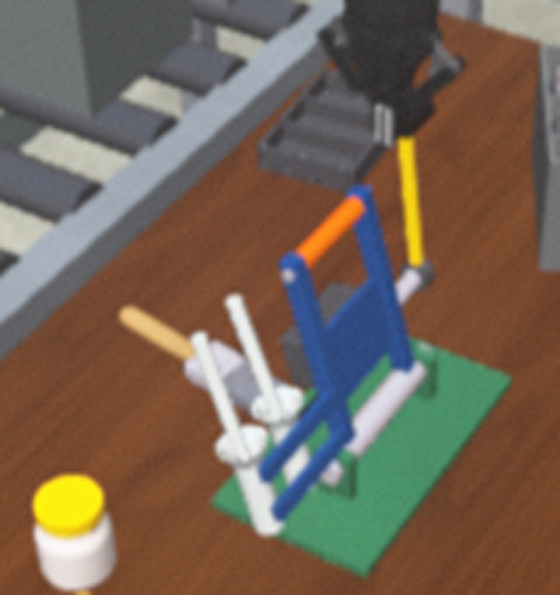

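Emit:
jog_arm(rows=[[[0, 1.5, 0.3], [0, 0, 0], 0], [[0, 1.5, 0], [0, 0, 0], 0], [[0, 1.5, 0], [0, 0, 0], 0], [[0, 1.5, 0], [0, 0, 0], 0], [[0, 1.5, 0], [0, 0, 0], 0], [[0, 1.5, 0], [0, 0, 0], 0], [[0, 1.5, 0], [0, 0, 0], 0], [[0, 1.5, 0], [0, 0, 0], 0], [[0, 0, 0], [0, 0, 0], 0], [[0, 0, 0], [0, 0, 0], 0]])

```text
clock: 22.28
position: [536.5, -205.9, 223.5]
ee_rot: [-0.705, 0.709, -0.0, 0.0]
contact_force: [0.2, 0.7, -0.5]
gripper_width: -0.2
```

```bash
python3 look.py 11
```

```text
t 22.27 p [ 536.5 -205.9  223.5] x [-0.005 -1.     0.   ] z [ 0.001 -0.    -1.   ] F [ 0.2  0.7 -0.5] w -0.2 j [-0.08  0.3  -0.13  0.   -1.13  0.08]
wrist {'ra': [192.1, 410.8], 'tip': [-49.1, 283.6], 'handle': [118.3, 428.6]} [[269.0, 575.0], [-69.0, 397.0], [166.0, 600.0]]
top {'ra': [274.9, 199.5], 'tip': [354.4, 172.6], 'handle': [310.6, 190.0]} [[275.0, 247.0], [672.0, 113.0], [453.0, 200.0]]
side {'ra': [249.9, 214.7], 'tip': [272.5, 132.8], 'handle': [264.4, 166.3]} [[280.0, 401.0], [359.0, 115.0], [330.0, 232.0]]
```

View pics/s11.png

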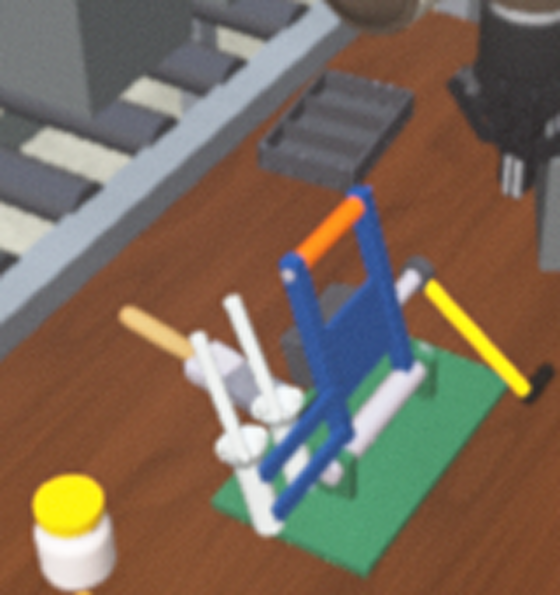

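View pics/w11.png

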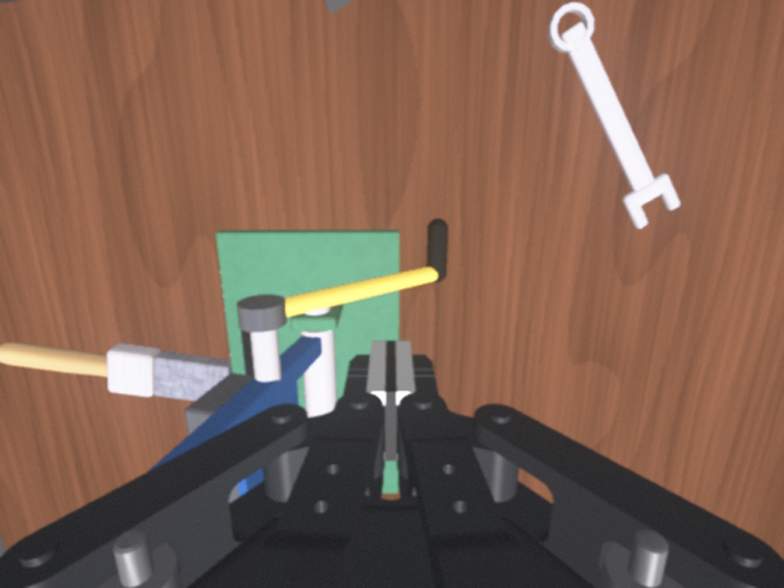

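Run:
```python
from h import *
ms=cam('side')
for l in (2.3,2.5,2.6,2.75):
  d=rack(592,-87.6,-.002,.26,l); print(l,((proj(ms,d['tip'])[0]-[170,100])*3.5).round())
p=arm.read_state()['position']
d=rack(592,-87.6,-.002,.26);h=d['handle'];print(h)
# grasp: tilt tool to 0.13
plan([([536,-206,330],None),([h[0],h[1],320],None),([h[0]+1,h[1],262],None,3)],8.5)
```

```text
2.3 [574. 343.]
2.5 [562. 363.]
2.6 [554. 371.]
2.75 [540. 381.]
[638.27440679 -87.69254894 218.95019606]
[[[0.0,0.0,-3.55],[0,0,0],8.5],[[0.0,0.05,-3.55],[0,0,0],8.5],[[0.0,0.0,-3.6],[0,0,0],8.5],[[-2.95,-2.55,0.25],[0,0,0],8.5],[[-3.0,-2.55,0.25],[0,0,0],8.5],[[-2.95,-2.5,0.25],[0,0,0],8.5],[[-2.95,-2.55,0.25],[0,0,0],8.5],[[0.0,-0.05,1.95],[0,0,0],8.5],[[0.0,0.0,1.95],[0,0,0],8.5],[[0.0,-0.05,1.9],[0,0,0],8.5]]
end [639.2 -87.9 262.1] rotz [-0. -0. -1.] x [-0.005 -1.     0.   ]
```

Emit:
jog_arm(rows=[[[0, 0, -3.55], [0, 0, 0], 0], [[0, 0, -3.55], [0, 0, 0], 0], [[0, 0, -3.6], [0, 0, 0], 8.5], [[-2.95, -2.55, 0.25], [0, 0, 0], 8.5], [[-3.0, -2.55, 0.25], [0, 0, 0], 8.5], [[-2.95, -2.5, 0.25], [0, 0, 0], 8.5], [[-2.95, -2.55, 0.25], [0, 0, 0], 8.5], [[0, 0, 2.0], [0, 0, 0], 8.5], [[0, 0, 2.0], [0, 0, 0], 8.5], [[0, 0, 0], [0, 0, 0], 8.5]])

```text
clock: 23.68
position: [637.8, -87.6, 278.1]
ee_rot: [-0.705, 0.709, 0.002, -0.002]
contact_force: [0.3, -0.6, 0.6]
gripper_width: 84.8
```

```bash
python3 look.py 12
```

```text
t 23.68 p [637.8 -87.6 278.1] x [-0.005 -1.     0.   ] z [-0.005 -0.    -1.   ] F [ 0.3 -0.6  0.6] w 84.8 j [ 0.11  0.39  0.14 -0.   -1.32 -0.12]
wrist {'ra': [291.8, 277.0], 'tip': [192.9, 15.7], 'handle': [280.1, 219.2]} [[409.0, 388.0], [270.0, 22.0], [392.0, 307.0]]
top {'ra': [274.9, 199.5], 'tip': [354.4, 172.6], 'handle': [310.6, 190.0]} [[275.0, 247.0], [672.0, 113.0], [453.0, 200.0]]
side {'ra': [249.9, 214.7], 'tip': [272.5, 132.8], 'handle': [264.4, 166.3]} [[280.0, 401.0], [359.0, 115.0], [330.0, 232.0]]
```

View pics/w12.png

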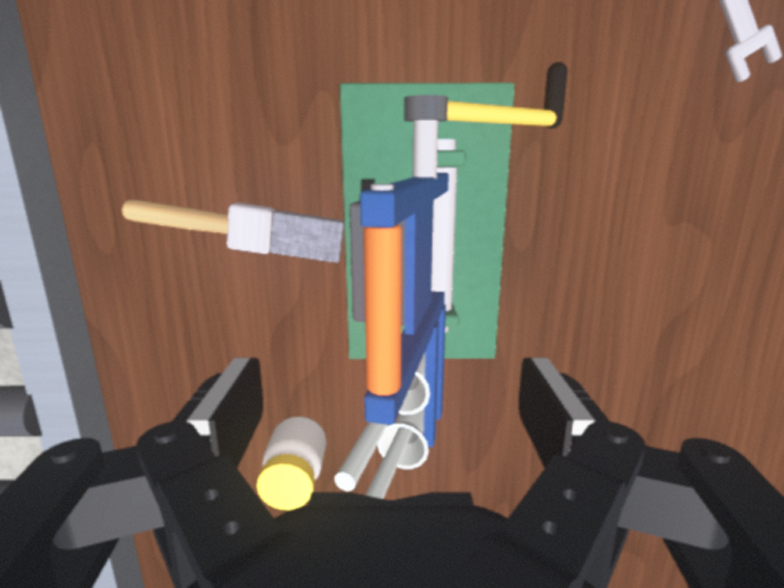

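View pics/s12.png

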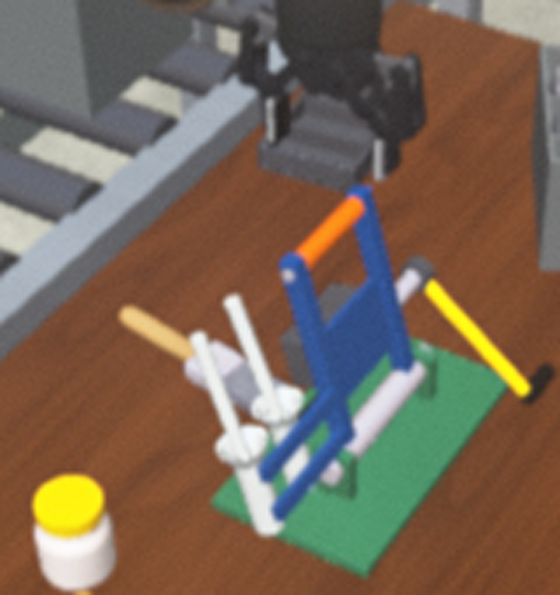

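Emit:
jog_arm(rows=[[[0, -0.4, 2.0], [0, 0, 0], 8.5], [[0, 0, 2.0], [0, 0, 0], 8.5], [[0, 0, 2.0], [0, 0, 0], 8.5], [[0, 0, 1.8], [0, 0, 0], 8.5], [[0, 0, 0], [0, 0, 0], 8.5], [[0, 0, 0], [0, 0, 0], 0], [[0, 0, 0], [0, 0, 0], 0], [[0, 0, 0], [0, 0, 0], 0], [[0, 0, 0], [0, 0, 0], 0], [[0, 0, 0], [0, 0, 0], 0]])

```text
clock: 25.08
position: [641.3, -87.9, 202.9]
ee_rot: [-0.705, 0.709, 0.001, -0.001]
contact_force: [-5.2, 0.5, 3.7]
gripper_width: 16.2
```

```bash
python3 look.py 13
python3 - <<'E'
from h import *
s=arm.read_state();p=s['position']
# arc about hub from current grip position (p + 19 up)
wps=[]
h0=rack(592,-87.6,-.002,.26)['handle']
for a in np.linspace(.26,.01,11)[1:]:
    wps.append((p+rack(592,-87.6,-.002,a)['handle']-h0,Rt(-np.pi/2-.005)))
plan(wps,0)
E
```

```text
t 25.07 p [641.3 -87.9 202.9] x [-0.005 -1.     0.   ] z [-0.002 -0.    -1.   ] F [-5.2  0.5  3.7] w 16.2 j [ 0.11  0.44  0.03 -0.   -1.16 -0.12]
wrist {'ra': [299.1, 324.7], 'tip': [129.5, -63.6], 'handle': [287.5, 277.1]} [[419.0, 455.0], [181.0, -89.0], [402.0, 388.0]]
top {'ra': [274.9, 199.5], 'tip': [354.4, 172.6], 'handle': [310.6, 190.0]} [[275.0, 247.0], [672.0, 113.0], [453.0, 200.0]]
side {'ra': [249.9, 214.7], 'tip': [272.5, 132.8], 'handle': [264.4, 166.3]} [[280.0, 401.0], [359.0, 115.0], [330.0, 232.0]]
[[[0.0,0.45,-0.1],[0,0,0],0],[[0.0,0.45,-0.1],[0,0,0],0],[[0.0,0.4,-0.1],[0,0,0],0],[[0.0,0.45,-0.05],[0,0,0],0],[[0.0,0.45,-0.1],[0,0,0],0],[[0.0,0.45,-0.05],[0,0,0],0],[[0.0,0.45,-0.05],[0,0,0],0],[[0.0,0.45,0.0],[0,0,0],0],[[0.0,0.45,-0.05],[0,0,0],0],[[0.0,0.45,0.0],[0,0,0],0]]
end [596.9 -87.7 209. ] rotz [-0.002 -0.    -1.   ] x [-0.005 -1.     0.   ]
```

View pics/w13.png

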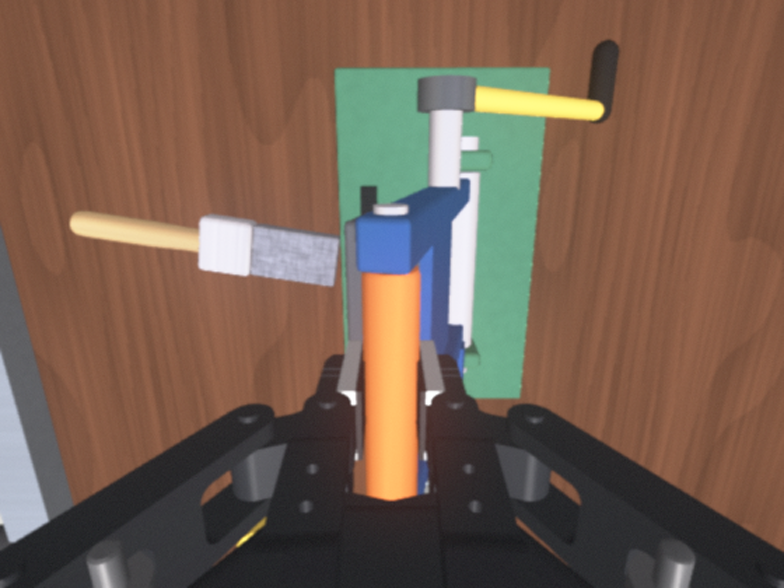

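View pics/s13.png

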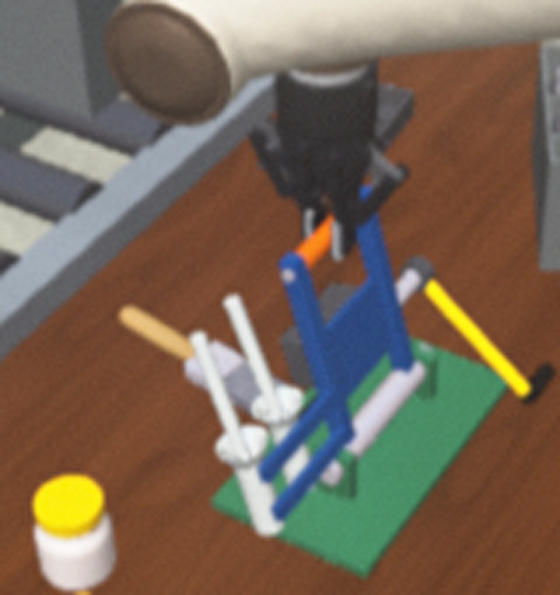

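Emit:
jog_arm(rows=[[[0, 0.2, -0.05], [0, 0, 0], 0], [[0, 0.35, -0.1], [0, 0, 0], 0], [[0, 0.4, -0.1], [0, 0, 0], 0], [[0, 0.45, -0.1], [0, 0, 0], 0], [[0, 0.45, -0.1], [0, 0, 0], 0], [[0, 0.45, -0.05], [0, 0, 0], 0], [[0, 0.45, -0.05], [0, 0, 0], 0], [[0, 0.4, -0.05], [0, 0, 0], 0], [[0, 0.3, 0], [0, 0, 0], 0], [[0, 0, 0], [0, 0, 0], 0]])

```text
clock: 26.48
position: [607.4, -87.8, 208.5]
ee_rot: [-0.705, 0.709, 0.0, -0.0]
contact_force: [1.5, -1.1, 0.2]
gripper_width: 16.2
```

```bash
python3 look.py 14
```

```text
t 26.48 p [607.4 -87.8 208.5] x [-0.005 -1.     0.   ] z [-0. -0. -1.] F [ 1.5 -1.1  0.2] w 16.2 j [ 0.12  0.38 -0.06  0.   -1.13 -0.13]
wrist {'ra': [259.2, 320.3], 'tip': [20.7, -53.0], 'handle': [215.5, 271.0]} [[363.0, 448.0], [29.0, -74.0], [302.0, 379.0]]
top {'ra': [274.9, 199.5], 'tip': [354.4, 172.6], 'handle': [310.6, 190.0]} [[275.0, 247.0], [672.0, 113.0], [453.0, 200.0]]
side {'ra': [249.9, 214.7], 'tip': [272.5, 132.8], 'handle': [264.4, 166.3]} [[280.0, 401.0], [359.0, 115.0], [330.0, 232.0]]
```

View pics/s14.png

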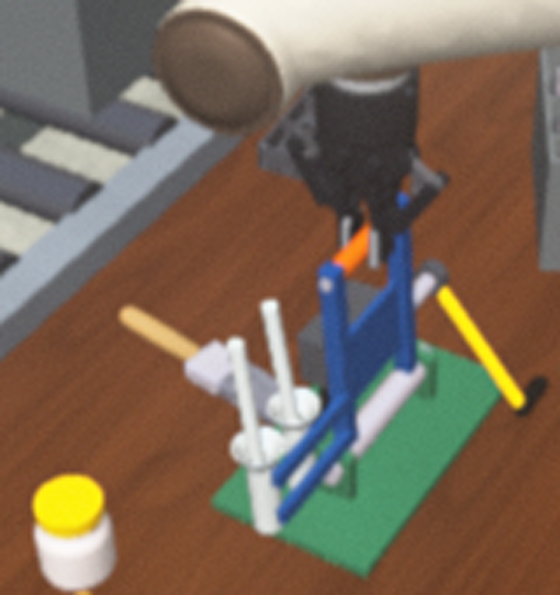

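Emit:
jog_arm(rows=[[[0, 0.3, 0], [0, 0, 0], 0], [[0, 0.3, -0.05], [0, 0, 0], 0], [[0, 0.2, 0], [0, 0, 0], 0], [[0, 0.1, 0], [0, 0, 0], 0], [[0, 0, 0], [0, 0, 0], 0], [[0, 0, 0], [0, 0, 0], 0], [[0, 0, 0], [0, 0, 0], 0]])

```text
clock: 27.5
position: [598.8, -87.8, 208.9]
ee_rot: [-0.705, 0.709, -0.0, -0.0]
contact_force: [1.0, -2.4, 2.3]
gripper_width: 16.1
```

```bash
python3 look.py 15
python3 - <<'E'
from h import *
ms=cam('side')
for a in (-.02,.02,.06):
  d=rack(592,-87.6,-.002,a,2.75); print(a,{k:((proj(ms,d[k])[0]-[170,100])*3.5).round().tolist() for k in('ra','rb','tip','pivot','handle')})
  u=d['RF'].apply([0,0,1]); print([((proj(ms,d[k]+180*u)[0]-[170,100])*3.5).round().tolist() for k in ('wa','wb')])
E
```

```text
t 27.5 p [598.8 -87.8 208.9] x [-0.005 -1.     0.   ] z [-0. -0. -1.] F [ 1.  -2.4  2.3] w 16.1 j [ 0.12  0.37 -0.08  0.   -1.13 -0.13]
wrist {'ra': [248.9, 320.0], 'tip': [-8.8, -52.3], 'handle': [197.0, 270.6]} [[348.0, 448.0], [-12.0, -73.0], [276.0, 379.0]]
top {'ra': [274.9, 199.5], 'tip': [354.4, 172.6], 'handle': [310.6, 190.0]} [[275.0, 247.0], [672.0, 113.0], [453.0, 200.0]]
side {'ra': [249.9, 214.7], 'tip': [272.5, 132.8], 'handle': [264.4, 166.3]} [[280.0, 401.0], [359.0, 115.0], [330.0, 232.0]]
-0.02 {'ra': [305.0, 406.0], 'rb': [269.0, 447.0], 'tip': [529.0, 398.0], 'pivot': [440.0, 277.0], 'handle': [386.0, 247.0]}
[[304.0, 311.0], [267.0, 351.0]]
0.02 {'ra': [301.0, 405.0], 'rb': [266.0, 445.0], 'tip': [531.0, 396.0], 'pivot': [437.0, 276.0], 'handle': [378.0, 244.0]}
[[295.0, 309.0], [258.0, 348.0]]
0.06 {'ra': [297.0, 404.0], 'rb': [262.0, 444.0], 'tip': [533.0, 394.0], 'pivot': [434.0, 275.0], 'handle': [369.0, 241.0]}
[[287.0, 306.0], [249.0, 346.0]]
```

View pics/s15.png

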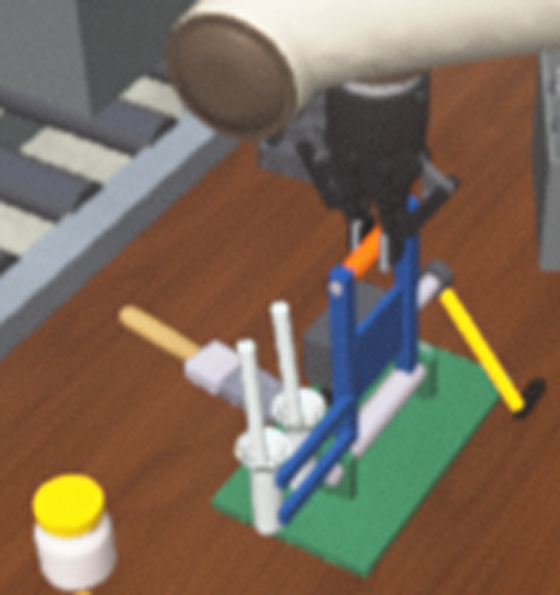

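View pics/w15.png

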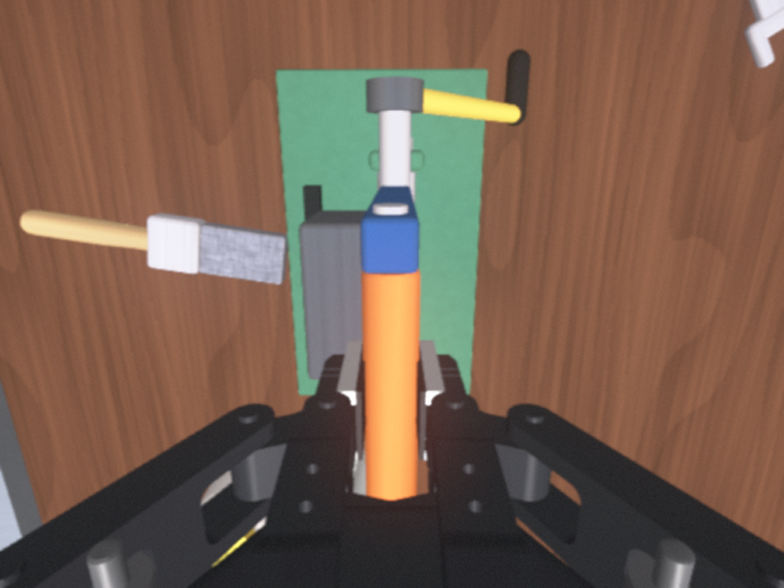

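View pics/t15.png

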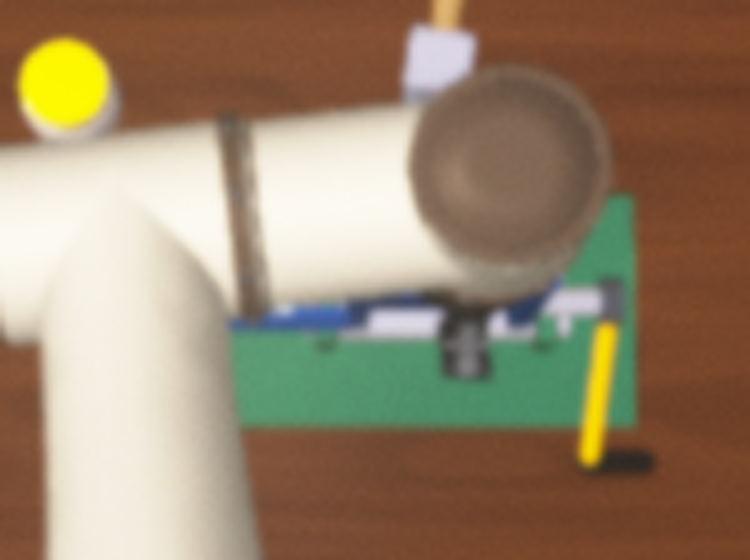

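Emit:
jog_arm(rows=[[[0, 0, 0], [0, 0, 0], 0], [[0, 0, 0], [0, 0, 0], 0], [[0, 0, 0], [0, 0, 0], 0], [[0, 0, 0], [0, 0, 0], 0], [[0, 0, 0], [0, 0, 0], 0], [[0, 0, 0], [0, 0, 0], 0]])

```text
clock: 28.4
position: [598.8, -87.8, 208.9]
ee_rot: [-0.705, 0.709, -0.0, 0.0]
contact_force: [0.5, -3.0, 3.1]
gripper_width: 16.3
```

Run:
```python
from h import *
st(); print(arm.job_done()); st()
```

```text
t 28.4 p [598.8 -87.8 208.9] x [-0.005 -1.     0.   ] z [ 0. -0. -1.] F [ 0.5 -3.   3.1] w 16.3 j [ 0.12  0.37 -0.08  0.   -1.13 -0.13]
the job is handed in; nothing more can be done
None
the job is handed in; nothing more can be done
```

The job is handed in at about 28 s of the 72 s allowed. Both grey sticks are in the sleeves, the kickstand is down, and the arm is holding the rack upright by the orange grip. The hand-in reports no verdict, so these are my last measurements:

- **Sticks:** in the last side picture both stick tops stand at the seated height. Both lean slightly back within the 18 mm bore.
- **Kickstand:** the foot matched the model at about 2.75 rad after the flip, and it was still down in the final picture.
- **Frame:** my estimate from the side picture and the distance pulled is about 0.02 rad lean, against the 0.07 limit. This is a picture estimate, not a joint reading.
- **Grip:** the fingers are closed on the grip at 16.3 mm and the pose stayed still through the last hold. The contact force itself isn't reported; the state gives only the net force on the tool, about 4 N.
- **Other things:** nothing on the bench looked disturbed in any picture. The last pictures do not show the brass rods clearly, and I did not measure where they or the bystanders ended up.

One disagreement: the wrist camera placed things about 3 mm farther out than the top and side cameras did. I corrected for it when placing the sticks and gripping the handle.

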